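# Core up the sinker mould and squeeze it shut in the hand press

## Task

Push every core rod on the bench fully home, handle shoulder up against the mould, through a hole of its own in the sinker mould from the side facing the robot. Then slide the mould along its channel right up to the stop under the press nose, press the lever down firmly onto the mould, let the lever up, and slide the mould back against the stop at the other end of the channel (the loading end), with all the rods still home. Keep the mould in its channel and leave the other things on the bench where they are.

Things in the scene. Friction and masses are not known exactly. Their poses are not given: they have to be found in the camera images.
- rod0: core rod, one of 2 or 3 alike (None if absent): round steel pin 10 mm thick, 80 mm long, rounded tip, on a square steel handle 20 x 20 x 56 mm; 0.15 kg. Origin on the axis at the shoulder where pin meets handle; x axis to the tip at +80 mm; handle from 0 back to -56 mm. Starts lying on a flat of its handle, axis level 10 mm above the bench
- rod0_tip (a point): the end of that core rod's pin, on its axis, 80 mm from the shoulder
- rod1: core rod, one of 2 or 3 alike (None if absent): round steel pin 10 mm thick, 80 mm long, rounded tip, on a square steel handle 20 x 20 x 56 mm; 0.15 kg. Origin on the axis at the shoulder where pin meets handle; x axis to the tip at +80 mm; handle from 0 back to -56 mm. Starts lying on a flat of its handle, axis level 10 mm above the bench
- rod1_tip (a point): the end of that core rod's pin, on its axis, 80 mm from the shoulder
- rod2: core rod, one of 2 or 3 alike (None if absent): round steel pin 10 mm thick, 80 mm long, rounded tip, on a square steel handle 20 x 20 x 56 mm; 0.15 kg. Origin on the axis at the shoulder where pin meets handle; x axis to the tip at +80 mm; handle from 0 back to -56 mm. Starts lying on a flat of its handle, axis level 10 mm above the bench
- rod2_tip (a point): the end of that core rod's pin, on its axis, 80 mm from the shoulder
- mould: aluminium two-part sinker mould, halves together: loose block 50 (x) x 164 (y) x 60 mm tall, 0.8 kg. Origin mid-underside, x along the holes, away from the robot. Three square through holes 14 x 14 mm along x, axes 33 mm above the underside, at y = -54, 0, +54 mm. Stands in the press channel, 2.5 mm play to each side
- pull_post (a point): top of the mould's dark steel pull post, 20 (x) x 16 (y) mm, beyond the mould's -y end: on the mould at x = 0, y = -105 mm, rising from 36 to 88 mm above the mould's underside. Pinch it from above across x to slide the mould along the channel
- hole0 (a point): centre of the mouth of the mould hole at y = -54 mm, on the mould's near face (x = -25 mm, towards the robot)
- hole1 (a point): centre of the mouth of the mould hole at y = 0 mm, on the mould's near face (x = -25 mm, towards the robot)
- hole2 (a point): centre of the mouth of the mould hole at y = 54 mm, on the mould's near face (x = -25 mm, towards the robot)
- press: fixed iron hand press; origin on the bench under the bed's middle. Bed 86 (x) x 410 (y) mm, top at 12 mm, rails along y (inner faces x = +-27.5, tops at 24 mm), a stop bar at each end (tops at 30 mm). Mould origin is at y = -110 mm against the loading stop, +110 mm against the press stop. Column on the far side: x 75 to 141, y 77 to 143 mm, 180 mm tall
- cheeks (a point): middle of the press head: two cheeks on the column reaching over the channel, press x -30 to 140, y 77 to 143 mm, 130 to 180 mm above the bench; the lever swings between them
- lever: steel press lever with a rubber cross bar at its end; origin on its hinge, which runs along the press's y at x = 105, y = 110 mm, 165 mm above the bench; its axes are the press's while it is up. A spring holds it up; it swings down 0.62 rad at most and meets a mould under its nose at about 0.5. 5 N at the bar brings it down, 15 N presses the mould firmly. It goes up by itself when let go
- lever_bar (a point): middle of the lever's cross bar: black rubber, along the press's y, 24 mm thick, 94 mm long, 290 mm from the hinge towards the robot. Lever up: press x = -160 mm, 283 mm above the bench; at 0.5 rad: x = -184 mm, 142 mm above the bench. Push it down from above along the arc
- nose (a point): lower end of the round steel nose, 24 mm thick, on the underside of the lever; it presses on the middle of the mould's top
- spreader_bar: brass trolling spreader bar: a flat V of 6 mm wire, 130 x 106 mm, with an eye disc; not part of the job; origin at the underside (at the apex of the V)
- butt_cap: black rubber rod butt cap, 48 mm across, 58 mm tall, standing; not part of the job; origin at the underside
- sleeve_tub: orange plastic sleeve tub, 110 x 90 mm, 55 mm tall; not part of the job; origin at the underside
- bell: nickel rod-tip bell, 48 mm across, 45 mm tall; not part of the job; origin at the underside
- spanner: steel spanner, 170 mm long, lying; not part of the job; origin at the underside
- line_spool: grey plastic line spool, 70 mm across, 45 mm tall; not part of the job; origin at the underside
- jar: jar with a steel lid, 60 mm across, 75 mm tall; not part of the job; origin at the underside

How it is judged:
By the outcome, as a careful person would: the job done as asked, in the order asked, and still so for the second after the job is handed in, with the robot touching nothing.
Of rod0, rod1, rod2 only 2 to 3 are there at a start; the rules pass over those that are not, and their reading is None.
At some moment in a run one of rod0, rod1, rod2 may be knocked a few centimetres aside while the robot is not near it.
Once in a run the grip may slacken for a moment while it holds something.
It also fails if it takes over 210 s, if anything falls off the work surface, if the arm or the gripper's body presses on something with over 40 N, if the wrist force passes 120 N, or if a joint passes its speed limit or range.

## Robot

A 6-joint arm with a two-finger parallel gripper is mounted at the origin on the work surface. World frame = base frame: x ahead of the robot, y to its left, z up, the work surface at z = 0. Lengths are in m, angles in rad, forces in N, time in s.
With the tool pointing down it reaches from about 0.35 to 0.975 m from the base axis. Payload 4.9 kg.
Tool frame: the origin (TCP) lies midway between the tips of the shut fingers; the grasp point (between the pads) lies 19 mm behind it; x points along the fingers, z is the direction in which the jaws open and shut, and the axes are right-handed (so a half turn about x gives the same grasp; the last joint's range is limited). The gripper opens to 85 mm and grips with 20 to 120 N. Pads are 22 mm wide; open, the fingers measure 114 mm over their backs; the gripper's body (76 mm by 85 mm) begins 54 mm behind the grasp point. The pads swing forward as they close: fully open they stand 13 mm farther back than shut.
Start: joints at [1.21, 0.053, 1.613, -0, 1.476, -0.119], TCP at [0.15, 0.607, 0.231] pointing down, gripper open.
Joint ranges: [-3.01, 3.01], [-1.01, 2.22], [0.06, 2.58], [-1.02, 4.17], [0.09, 2.62], [-3.14, 3.14]. Speed limits (rad/s): [2.57, 2.57, 3.14, 3.14, 3.14, 3.14].

## Interface

Orientations are given as a unit quaternion [w, x, y, z].
In Python, from plant import state, cams, workorder, nets gives the robot as it stands.
- The arm moves only by the tool play_rows, never from a script. Its argument "motion" is a list of rows, each a list of 3 entries, a list of its own where there are three numbers: the closure, from -1 (fully open) to 1 (shut), then the shift along the world's x, y, z in m, then the turn about the world's z in rad. A call has 1 to 5 rows; each row is the pose to reach, as a shift and turn from the pose commanded when the call began; what a row does not reach only later rows make up. A row lasts 1/10 s, in which the tool goes at most 50 mm and 8.59 degrees, less where a joint would pass 70% of its speed; a pose out of reach is approached as far as the arm can. A call with a gripper value outside its range is refused whole. The fingers move at their own pace and stop on an object; the grip force is fixed at half the most. Time passes only in rows, so rows that repeat a pose let the fingers close. It gives the time, the measured TCP pose, the force and the opening at its end, in the units of the state.
- state(): the state, without advancing time (a new reading comes with each control period).
- cams.grab_frame(name): name is "side" or "top"; returns (picture, depth): 420x560x3 uint8, red, green, blue; 420x560 float32, m along the optical axis (not along the pixel's ray), 0 where there is no reading.
- cams.camera_info(name): a dict with "K" (3x3 intrinsics, pixels), "rvec" (rotation vector, rad) and "tvec" (3), from world to camera coordinates, as OpenCV has them. Camera axes: x right, y down, z forward; pixel columns grow to the right and rows downward; lengths in m; the calibration is good to about 2 mm. A picture is of the moment at which its call begins. camera_info takes no time and is no camera call.
- workorder.job_done(): hands the job in, once; it reports no verdict.
Trained networks look in the newest picture that a camera, given by its name, has taken for a name from the list of things; names that differ only in an ending like _2 or _b are one class to them, and where a whole thing is asked for, a point or a joint stands for the part that bears it (a point fixed in the world has none). Each returns a list of dicts, best first, with "score" (0 to 1); they miss things now and then, are a little off and sometimes report something else, mostly with a low value. They report only what shows in the picture. A call takes as long as a camera call.
- nets.recognise(camera, target): "at" ([x, y, z] in m, in world coordinates, good to about 4 mm: the middle of the surface that is visible of it).
- nets.landmark_of(camera, target): "at" ([x, y, z] in m, in world coordinates, good to about 4 mm: a listed point, or the origin of a listed thing).
The state is a dict: "time": time; "joint_pos": joint angles; "joint_vel": joint speeds; "joint_efforts": joint torques, N m; "tool_pos": TCP position; "tool_rot": TCP orientation; "contact_force": force on the tool from outside, world axes, zero at the start; "ft_torque": the same for the moment, N m; "gripper_width": opening from 0.0 (shut) to 1.0 (fully open).
Only numpy, scipy, OpenCV 4.12 (cv2) and the standard library are available. Lean on these libraries where they do the work, as an engineer would, in place of code of your own. Each camera call takes 0.05 s, during which the arm holds its last target.

## Working session

There is one attempt and no reset: what is moved stays moved. The work goes in short steps, Python scripts to look and compute and a tool call to move; the robot and the scene stay as the last step left them, time stands still between calls to the robot, and variables do not carry over. Pictures are saved under pics/ and viewed, and the job is handed in when it is done.

Besides the shell and the picture viewer there is one more tool, called after "Emit:" in YAML: its name, and indented under it one key for each argument. play_rows: Moves the arm, as the interface text tells. Its arguments: {"type":"object","properties":{"motion":{"type":"array","items":{"type":"array"}}},"required":["motion"]}

```bash
ls; mkdir -p pics
cat > h.py <<'E'
import numpy as np, cv2
from plant import state, cams, workorder, nets
def cam(n):
    i=cams.camera_info(n); K=np.array(i['K'],float);R=cv2.Rodrigues(np.array(i['rvec'],float))[0];t=np.array(i['tvec'],float).ravel();return K,R,t
def grab(n,f=None):
    p,d=cams.grab_frame(n)
    if f: cv2.imwrite('pics/'+f,cv2.cvtColor(p,cv2.COLOR_RGB2BGR))
    return p,d
def cloud(n,d):
    K,R,t=cam(n);v,u=np.indices(d.shape)
    P=np.stack([(u-K[0,2])/K[0,0]*d,(v-K[1,2])/K[1,1]*d,d],-1)
    return (P-t)@R
def proj(n,X):
    K,R,t=cam(n);c=np.atleast_2d(X)@R.T+t;c=c@K.T;return c[:,:2]/c[:,2:]
E
python3 - <<'E'
from h import *
for n in('side','top'):
    p,d=grab(n,n+'0.png'); K,R,t=cam(n); print(n,-R.T@t,R[2])
    np.save(n+'0d.npy',d)
s=state(); print(s)
for n in('side','top'):
  for th in ['rod0','rod0_tip','mould','pull_post','hole0','hole1','hole2','press','lever_bar','nose']:
    r=nets.landmark_of(n,th); print(n,th,[(round(x['score'],2),np.round(x['at'],3).tolist()) for x in r[:4]])
print(state()['time'])
E
```

```text
pics
side [ 0.44505904 -0.84654062  0.68586074] [ 0.09903901  0.85120556 -0.51540311]
top [0.30282796 0.00677185 1.66265106] [ 0.15228569  0.0129732  -0.98825137]
{'time': 0.1, 'joint_pos': array([ 1.21001945e+00,  5.33057677e-02,  1.61418624e+00, -6.21725843e-06,
        1.47600090e+00, -1.18998268e-01]), 'joint_vel': array([ 0.00013708, -0.00035358, -0.0033798 , -0.00149017,  0.00107731,
        0.0020081 ]), 'joint_efforts': array([-1.22258066e-04, -3.94902313e+01, -3.71362889e+01, -1.46731750e-04,
        3.96800169e-03,  7.21631437e-06]), 'tool_pos': array([0.14943888, 0.60627756, 0.23015905]), 'tool_rot': array([ 0.55607485, -0.43640378,  0.55722124,  0.43570287]), 'contact_force': array([ 0.44358024, -0.11757645,  0.28186765]), 'ft_torque': array([ 0.00732765,  0.0382368 , -0.01282338]), 'gripper_width': 1.0045620326046323}
side rod0 [(0.88, [0.497, -0.225, 0.009]), (0.84, [0.47, -0.299, 0.009])]
side rod0_tip []
side mould [(0.74, [0.584, 0.013, 0.011]), (0.27, [0.745, -0.068, 0.002])]
side pull_post [(0.73, [0.58, -0.092, 0.097])]
side hole0 [(0.73, [0.563, 0.07, 0.05]), (0.
[... 613 characters left out ...]
 mould [(0.8, [0.589, 0.014, 0.011]), (0.25, [0.59, 0.097, 0.004])]
top pull_post [(0.97, [0.58, -0.089, 0.102]), (0.48, [0.314, 0.249, -0.0]), (0.41, [0.44, 0.385, 0.0])]
top hole0 [(0.96, [0.56, 0.015, 0.047]), (0.69, [0.569, 0.068, 0.044]), (0.58, [0.56, -0.034, 0.048]), (0.45, [0.7, 0.196, 0.164])]
top hole1 [(0.96, [0.56, 0.015, 0.047]), (0.69, [0.569, 0.068, 0.044]), (0.58, [0.56, -0.034, 0.048]), (0.45, [0.7, 0.196, 0.164])]
top hole2 [(0.96, [0.56, 0.015, 0.047]), (0.69, [0.569, 0.068, 0.044]), (0.58, [0.56, -0.034, 0.048]), (0.45, [0.7, 0.196, 0.164])]
top press [(0.56, [0.592, 0.097, 0.004])]
top lever_bar [(0.77, [0.438, 0.216, 0.282])]
top nose [(0.62, [0.565, 0.209, 0.132])]
1.1
```

View pics/side0.png

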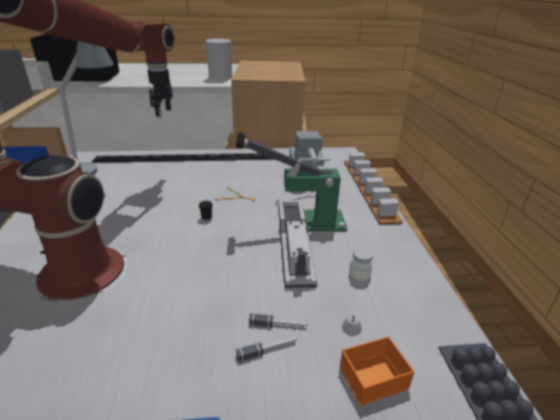

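View pics/top0.png

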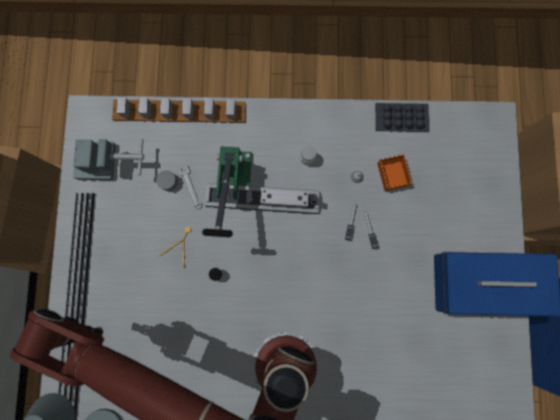

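The top view shows two rods at about (352,222) and (371,230), with the mould in its channel at (285,198) and the lever bar at (217,233). The side view agrees, with rods at (275,322) and (265,348). I'll refine the geometry using the depth images.

Run:
```python
from h import *
for n,(r0,r1,c0,c1) in {'side':(170,380,180,360),'top':(140,270,180,400)}.items():
    p=cv2.imread(f'pics/{n}0.png')[r0:r1,c0:c1]
    f=min(800/(c1-c0),600/(r1-r0)); cv2.imwrite(f'pics/{n}0z.png',cv2.resize(p,None,fx=f,fy=f,interpolation=cv2.INTER_CUBIC)); print(n,f)
C={n:cloud(n,np.load(n+'0d.npy')) for n in('side','top')}
for n in C:
    P=C[n].reshape(-1,3)
    m=(P[:,0]>.5)&(P[:,0]<.66)&(P[:,1]>-.15)&(P[:,1]<.13)
    Q=P[m]; 
    h,e=np.histogram(Q[:,2],bins=np.arange(-.01,.13,.004)); print(n,dict(zip(np.round(e,3).tolist(),h.tolist())))
    T=Q[abs(Q[:,2]-.072)<.006]; 
    if len(T)>20:
        r=cv2.minAreaRect(T[:,:2].astype(np.float32)*1000); print('mouldtop',r,np.median(T[:,2]))
    T=Q[abs(Q[:,2]-.1)<.006]; print('post',T.min(0),T.max(0),len(T))
    m=(P[:,0]>.4)&(P[:,0]<.6)&(P[:,1]>-.4)&(P[:,1]<-.15)&(P[:,2]>.012)&(P[:,2]<.03)
    T=P[m];print('rod',len(T));
    k=(T[:,1]<-.262+ (T[:,0]-.49)*0)
    for kk in (k,~k):
        r=cv2.minAreaRect(T[kk][:,:2].astype(np.float32)*1000); print(r,kk.sum())
```

```text
side 2.857142857142857
top 3.6363636363636362
side {-0.01: 0, -0.006: 285, -0.002: 1718, 0.002: 88, 0.006: 53, 0.01: 166, 0.014: 58, 0.018: 114, 0.022: 351, 0.026: 87, 0.03: 33, 0.034: 22, 0.038: 29, 0.042: 34, 0.046: 53, 0.05: 31, 0.054: 29, 0.058: 27, 0.062: 32, 0.066: 93, 0.07: 505, 0.074: 32, 0.078: 11, 0.082: 12, 0.086: 8, 0.09: 12, 0.094: 14, 0.098: 31, 0.102: 0, 0.106: 0, 0.11: 0, 0.114: 0, 0.118: 0, 0.122: 0}
mouldtop ((586.32666015625, -3.1717758178710938), (197.56825256347656, 50.42666244506836), 87.1925277709961) 0.0714068567185713
post [ 0.57197307 -0.10146094  0.09432371] [ 0.59143252 -0.0816393   0.10196929] 45
rod 682
((481.31903076171875, -298.18798828125), (133.76422119140625, 22.615928649902344), 14.020763397216797) 379
((511.193359375, -229.53274536132812), (22.868921279907227, 134.49465942382812), 78.40364837646484) 303
top {-0.01: 64, -0.006: 312, -0.002: 643, 0.002: 536, 0.006: 225, 0.01: 119, 0.014: 95, 0.018: 109, 0.022: 161, 0.026: 131, 0.03: 39, 0.034: 25, 0.038: 9, 0.042: 13, 0.046: 24, 0.05: 27, 0.054: 10, 0.058: 13, 0.062: 23, 0.066: 103, 0.07: 291, 0.074: 211, 0.078: 52, 0.082: 5, 0.086: 1, 0.09: 2, 0.094: 4, 0.098: 12, 0.102: 11, 0.106: 3, 0.11: 0, 0.114: 0, 0.118: 0, 0.122: 0}
mouldtop ((584.8574829101562, 2.0782699584960938), (193.53981018066406, 51.414405822753906), 86.675048828125) 0.07285345400396104
post [ 0.57114208 -0.09585824  0.09427263] [ 0.59108627 -0.08157939  0.10506848] 27
rod 279
((517.7675170898438, -313.97113037109375), (92.89275360107422, 197.46604919433594), 64.32298278808594) 138
((501.3103942871094, -224.95924377441406), (146.67111206054688, 49.660560607910156), 6.223355770111084) 141
```

View zooms.

View pics/side0z.png

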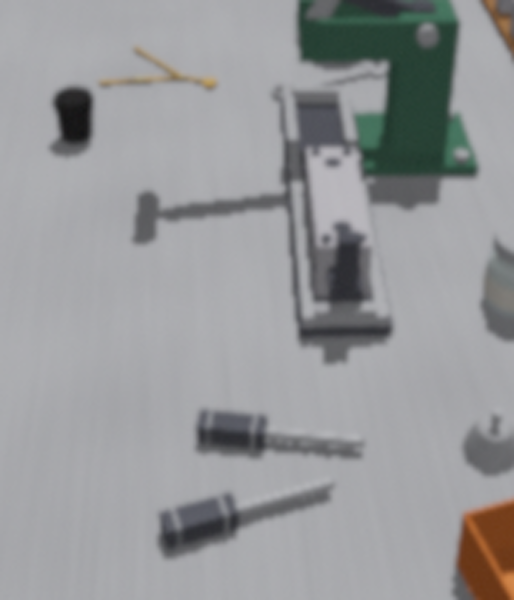

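View pics/top0z.png

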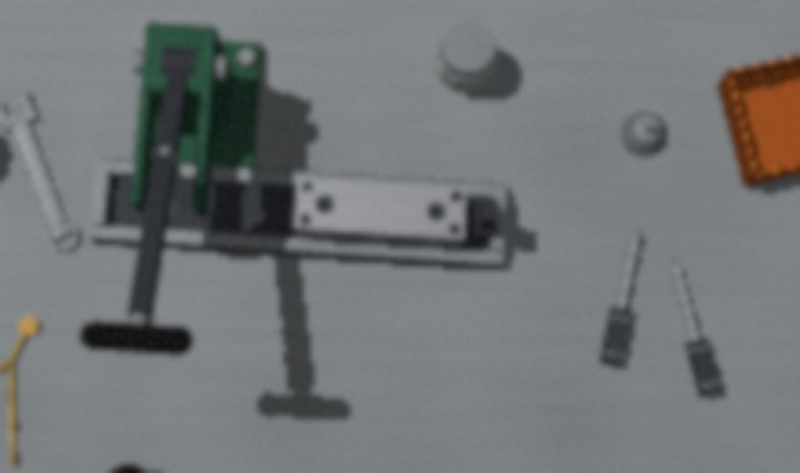

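```bash
cat >> h.py <<'E'
from scipy.spatial.transform import Rotation as Ro
def tool():
    s=state(); q=s['tool_rot']; M=Ro.from_quat([q[1],q[2],q[3],q[0]]).as_matrix()
    jz=M[:,2]; yaw=np.degrees(np.arctan2(jz[1],jz[0]))
    print('t',round(s['time'],2),'tcp',np.round(s['tool_pos'],4),'jawyaw',round(yaw,2),'down',np.round(M[:,0],3),'F',np.round(s['contact_force'],1),'T',np.round(s['ft_torque'],2),'w',round(s['gripper_width'],3),'j',np.round(s['joint_pos'],2)); return s,yaw
E
python3 - <<'E'
from h import *
tool()
for n in ('side','top'):
  acc={}
  for k in range(3):
    grab(n)
    for th in ['pull_post','hole0','lever_bar','nose','press','mould']:
      for x in nets.landmark_of(n,th)[:3]: acc.setdefault(th,[]).append(np.round(x['at'],4).tolist()+[round(x['score'],2)])
  for k,v in acc.items(): print(n,k,*v,sep='\n  ')
# edges of mould top / rails
d=np.load('side0d.npy');P=cloud('side',d).reshape(-1,3)
for y0 in np.arange(-.1,.11,.02):
    m=(abs(P[:,1]-y0)<.01)&(P[:,0]>.5)&(P[:,0]<.66)
    a=P[m&(P[:,2]>.068)&(P[:,2]<.076)]; b=P[m&(P[:,2]>.0205)&(P[:,2]<.0275)]
    print(round(y0,2), 'top',np.round([a[:,0].min(),a[:,0].max()],4) if len(a) else '', 'rails',np.round([b[:,0].min(),b[:,0].max()],4) if len(b) else '')
E
```

```text
t 1.1 tcp [0.1497 0.6068 0.2313] jawyaw 76.15 down [ 0.  0. -1.] F [-0.8  0.9  0.1] T [-0.02 -0.02  0.03] w 0.995 j [ 1.21  0.05  1.61 -0.    1.48 -0.12]
side
  pull_post
  [0.579, -0.0926, 0.1007, 0.6]
  [0.5813, -0.0886, 0.1026, 0.69]
  [0.5847, -0.2455, 0.0055, 0.66]
  [0.578, -0.0872, 0.0982, 0.97]
side
  hole0
  [0.5576, -0.0384, 0.0464, 0.79]
  [0.5602, 0.0174, 0.0446, 0.75]
  [0.5623, 0.0725, 0.0501, 0.71]
  [0.5652, 0.0713, 0.0488, 0.89]
  [0.5892, 0.0925, 0.0002, 0.74]
  [0.5572, 0.0197, 0.0432, 0.64]
  [0.5559, -0.0381, 0.048, 0.81]
  [0.565, 0.0678, 0.0486, 0.74]
  [0.5611, 0.018, 0.0439, 0.65]
side
  lever_bar
  [0.4332, 0.2135, 0.2883, 0.76]
  [0.4322, 0.2138, 0.2876, 0.92]
  [0.4964, -0.2246, 0.0065, 0.24]
  [0.4311, 0.2137, 0.286, 0.75]
side
  nose
  [0.5704, 0.2042, 0.1268, 0.59]
  [0.5706, 0.2066, 0.1274, 0.61]
  [0.5722, 0.2049, 0.127, 0.81]
  [0.5645, 0.0714, 0.0469, 0.2]
side
  press
  [0.5907, 0.0937, 0.0013, 0.55]
  [0.5883, 0.0946, 0.0014, 0.95]
  [0.588, 0.0968, 0.0042, 0.83]
  [0.5599, -0.0359, 0.0441, 0.72]
  [0.5614, 0.0206, 0.0426, 0.21]
side
  mould
  [0.
[... 1009 characters left out ...]
 0.82]
  [0.5904, 0.0954, 0.0005, 0.6]
  [0.6826, -0.2478, 0.0019, 0.25]
top
  mould
  [0.587, 0.0129, 0.0107, 0.62]
  [0.4367, 0.3828, 0.0033, 0.36]
  [0.5873, 0.0141, 0.014, 0.56]
-0.1 top [0.5725 0.5908] rails [0.5426 0.6207]
-0.08 top [0.5723 0.603 ] rails [0.5433 0.6222]
-0.06 top [0.5589 0.6086] rails [0.5445 0.6226]
-0.04 top [0.5593 0.609 ] rails [0.545  0.6231]
-0.02 top [0.5607 0.6099] rails [0.5462 0.6242]
0.0 top [0.5617 0.6114] rails [0.5484 0.6266]
0.02 top [0.5632 0.6118] rails [0.5476 0.627 ]
0.04 top [0.5635 0.6131] rails [0.5491 0.6269]
0.06 top [0.5647 0.6145] rails [0.5515 0.6283]
0.08 top [0.5655 0.6149] rails [0.5505 0.6296]
0.1 top [0.5662 0.6014] rails [0.5529 0.6311]
```

Emit:
play_rows:
  motion:
    - [-1,[0,0,0.05],0]
    - [-1,[0.0,0,0.1],0]
    - [-1,[0.02,-0.04,0.15],0]
    - [-1,[0.04,-0.08,0.17],0.1]
    - [-1,[0.06,-0.12,0.17],0.19]

```text
time: 3.7
tool_pos: [0.2066, 0.494, 0.4051]
tool_rot: [0.514, -0.488, 0.509, 0.489]
contact_force: [1.2, 0.0, 0.3]
gripper_width: 0.997
```

Emit:
play_rows:
  motion:
    - [-1,[0.02,-0.045,0],0]
    - [-1,[0.04,-0.09,0],0]
    - [-1,[0.06,-0.135,0],0]
    - [-1,[0.08,-0.18,0],0]
    - [-1,[0.1,-0.22,0],0]

```text
time: 4.2
tool_pos: [0.3062, 0.2721, 0.4006]
tool_rot: [0.513, -0.487, 0.512, 0.487]
contact_force: [0.7, -0.0, -0.3]
gripper_width: 0.999
```

Emit:
play_rows:
  motion:
    - [-1,[0.02,-0.045,0],0]
    - [-1,[0.04,-0.09,0],0]
    - [-1,[0.06,-0.135,0],0]
    - [-1,[0.09,-0.175,0],0]
    - [-1,[0.12,-0.21,0],0]

```text
time: 4.7
tool_pos: [0.4266, 0.0617, 0.4009]
tool_rot: [0.514, -0.487, 0.513, 0.486]
contact_force: [0.5, 0.2, 1.0]
gripper_width: 0.999
```

```bash
python3 -c "
from h import *
tool()"
```

```text
t 4.7 tcp [0.4266 0.0617 0.4009] jawyaw 86.95 down [ 0.002  0.    -1.   ] F [0.5 0.2 1. ] T [ 0.07  0.02 -0.01] w 0.999 j [-0.03 -0.46  1.78  0.    1.82 -1.55]
```

Emit:
play_rows:
  motion:
    - [-1,[0.035,-0.035,0],0]
    - [-1,[0.07,-0.07,-0.02],0]
    - [-1,[0.11,-0.1,-0.05],0]
    - [-1,[0.14,-0.13,-0.08],0]
    - [-1,[0.151,-0.145,-0.12],0]

```text
time: 5.2
tool_pos: [0.5776, -0.0809, 0.2864]
tool_rot: [0.514, -0.488, 0.512, 0.485]
contact_force: [0.5, -0.6, -0.0]
gripper_width: 1.001
```

Emit:
play_rows:
  motion:
    - [-1,[0,0,-0.05],0]
    - [-1,[0,0,-0.1],0]
    - [-1,[0,0,-0.1],0]
    - [-1,[0,0,-0.1],0]
    - [-1,[0,0,-0.1],0]

```text
time: 5.7
tool_pos: [0.5771, -0.079, 0.1898]
tool_rot: [0.514, -0.489, 0.512, 0.485]
contact_force: [0.2, -0.4, 0.7]
gripper_width: 0.999
```

```bash
python3 -c "
from h import *
tool();grab('side','side1.png')
p=cv2.imread('pics/side1.png')[180:300,230:370];cv2.imwrite('pics/side1z.png',cv2.resize(p,None,fx=4.5,fy=4.5,interpolation=2))"
```

```text
t 5.7 tcp [ 0.5771 -0.079   0.1898] jawyaw 87.05 down [ 0.006 -0.002 -1.   ] F [ 0.2 -0.4  0.7] T [ 0.03 -0.05 -0.01] w 0.999 j [-0.26 -0.02  1.76 -0.    1.4  -1.78]
```

Emit:
play_rows:
  motion:
    - [-1,[0.004,-0.0095,-0.04],0]
    - [-1,[0.004,-0.0095,-0.08],0]
    - [-1,[0.004,-0.0095,-0.09],0]
    - [-1,[0.004,-0.0095,-0.09],0]
    - [-1,[0.004,-0.0095,-0.09],0]

```text
time: 6.25
tool_pos: [0.5809, -0.0884, 0.0986]
tool_rot: [0.514, -0.488, 0.512, 0.486]
contact_force: [0.6, -0.3, 0.1]
gripper_width: 1.004
```

```bash
python3 -c "
from h import *
tool();grab('side','side1.png')
p=cv2.imread('pics/side1.png')[180:300,230:370];cv2.imwrite('pics/side1z.png',cv2.resize(p,None,fx=4.5,fy=4.5,interpolation=2))"
```

```text
t 6.25 tcp [ 0.5809 -0.0884  0.0986] jawyaw 87.05 down [ 0.004 -0.001 -1.   ] F [ 0.6 -0.3  0.1] T [ 0.01  0.01 -0.01] w 1.004 j [-0.28  0.08  1.82 -0.    1.24 -1.8 ]
```

View pics/side1z.png

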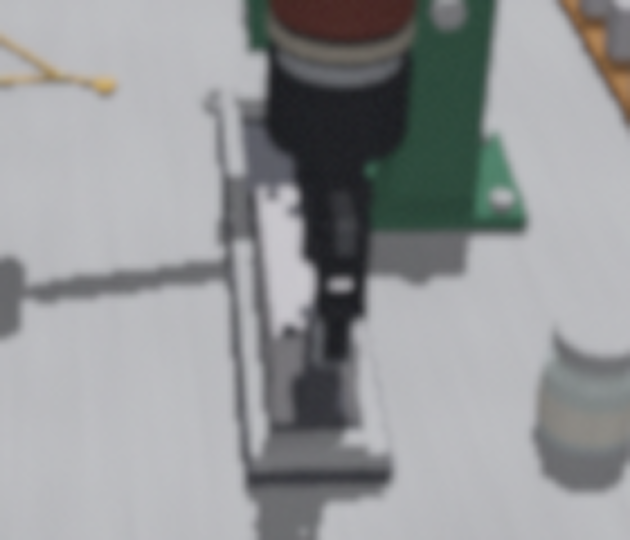

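The fingers are above the post, which sits at about zoom pixel (325,390). I'll lower a little and pinch to measure its y position.

Emit:
play_rows:
  motion:
    - [-1,[0,0,-0.018],0]
    - [-1,[0,0,-0.018],0]
    - [0,[0,0,-0.018],0]
    - [1,[0,0,-0.018],0]
    - [1,[0,0,-0.018],0]

```text
time: 6.8
tool_pos: [0.5797, -0.0882, 0.0787]
tool_rot: [0.513, -0.487, 0.512, 0.486]
contact_force: [-0.6, 0.6, -0.7]
gripper_width: 0.51
```

Emit:
play_rows:
  motion:
    - [1,[0,0,0],0]
    - [1,[0,0,0],0]
    - [1,[0,0,0],0]
    - [1,[0,0,0],0]
    - [1,[0,0,0],0]

```text
time: 7.3
tool_pos: [0.5793, -0.0885, 0.0782]
tool_rot: [0.513, -0.487, 0.513, 0.487]
contact_force: [-1.6, -2.0, 5.8]
gripper_width: 0.171
```

```bash
python3 -c "
from h import *
tool()
for n in('side','top'):
  grab(n)
  for th in ['mould','hole0']:
    print(th,[(np.round(x['at'],4).tolist(),round(x['score'],2)) for x in nets.landmark_of(n,th)[:3]])"
```

```text
t 7.3 tcp [ 0.5793 -0.0885  0.0782] jawyaw 87.04 down [ 0.001 -0.001 -1.   ] F [-1.6 -2.   5.8] T [-0.34  0.31  0.14] w 0.171 j [-0.28  0.1   1.83 -0.    1.21 -1.8 ]
mould [([0.5858, 0.015, 0.0137], 0.65)]
hole0 [([0.5621, 0.0153, 0.0432], 0.96), ([0.5585, -0.0344, 0.0466], 0.76), ([0.567, 0.0749, 0.049], 0.69)]
mould [([0.5884, 0.0169, 0.0103], 0.56), ([0.6828, -0.2505, -0.0014], 0.46)]
hole0 [([0.562, -0.0347, 0.0442], 0.83), ([0.5619, 0.0161, 0.0461], 0.77), ([0.5647, 0.0706, 0.0438], 0.66)]
```

Emit:
play_rows:
  motion:
    - [-1,[0,0,0],0]
    - [-1,[0,0,0],0]
    - [-1,[0,0,0],0]
    - [-1,[0,0,0.03],0]
    - [-1,[0,0,0.07],0]

```text
time: 8.1
tool_pos: [0.5766, -0.0871, 0.1445]
tool_rot: [0.512, -0.485, 0.514, 0.489]
contact_force: [0.5, -0.3, 0.7]
gripper_width: 0.992
```

```bash
cat >> h.py <<'E'
def rods(save=None):
    p,d=grab('side',save); P=cloud('side',d)
    r=nets.landmark_of('side','rod0'); print('side',[(np.round(x['at'],4).tolist(),round(x['score'],2)) for x in r[:4]])
    print('rec',[(np.round(x['at'],4).tolist(),round(x['score'],2)) for x in nets.recognise('side','rod0')[:4]])
    m=((P[...,0]>.38)&(P[...,0]<.64)&(P[...,1]>-.42)&(P[...,1]<-.15)&(P[...,2]>.006)&(P[...,2]<.04)).astype(np.uint8)
    k,l,st,c=cv2.connectedComponentsWithStats(m,connectivity=8)
    for i in range(1,k):
        if st[i,4]<100: continue
        T=P[l==i]; (cx,cy),(w,h),a=cv2.minAreaRect(T[:,:2].astype(np.float32)*1000)
        if w<h: w,h,a=h,w,a-90
        hd=T[T[:,2]>.0165]; (hx,hy),(hw,hh),ha=cv2.minAreaRect(hd[:,:2].astype(np.float32)*1000)
        vx,vy,_,_=cv2.fitLine(T[T[:,2]>.012][:,:2].astype(np.float32),cv2.DIST_HUBER,0,.01,.01).ravel()
        print('comp',st[i,4],'c',round(cx,1),round(cy,1),'size',round(w,1),round(h,1),'ang',round(a,1),'fit',round(float(np.degrees(np.arctan(vy/vx))),1),'| handle',round(hx,1),round(hy,1),round(hw,1),round(hh,1),round(ha,1),'z',np.round(np.percentile(T[:,2],[50,95]),4))
E
python3 -c "
from h import *
tool();rods('side2.png')"
```

```text
t 8.1 tcp [ 0.5766 -0.0871  0.1445] jawyaw 87.03 down [-0.007  0.002 -1.   ] F [ 0.5 -0.3  0.7] T [ 0.06 -0.02 -0.03] w 0.992 j [-0.28  0.03  1.79  0.    1.33 -1.8 ]
side [([0.499, -0.2251, 0.0102], 0.82), ([0.4709, -0.2964, 0.0087], 0.73)]
rec [([0.4558, -0.3048, 0.0135], 0.68), ([0.4831, -0.2269, 0.017], 0.55), ([0.4076, 0.3701, 0.0048], 0.46), ([0.5058, 0.2023, 0.2504], 0.45)]
comp 415 c 511.2 -229.5 size 134.5 23.0 ang -11.4 fit -11.1 | handle 472.6 -221.3 22.3 55.6 78.6 z [0.0147 0.0206]
comp 488 c 481.3 -297.7 size 133.6 22.6 ang 15.0 fit 15.3 | handle 452.7 -305.4 74.2 22.5 14.5 z [0.0157 0.0208]
comp 177 c 634.2 -379.2 size 55.7 2.6 ang -76.6 fit -76.7 | handle 634.0 -378.1 2.6 53.4 13.4 z [0.0236 0.0387]
```

Emit:
play_rows:
  motion:
    - [-1,[-0.03,-0.035,0.02],-0.07]
    - [-1,[-0.06,-0.07,0.02],-0.147]
    - [-1,[-0.09,-0.105,0.02],-0.147]
    - [-1,[-0.11,-0.133,0.0],-0.147]
    - [-1,[-0.11,-0.133,-0.04],-0.147]

```text
time: 8.75
tool_pos: [0.469, -0.2249, 0.1093]
tool_rot: [0.549, -0.449, 0.548, 0.444]
contact_force: [1.4, 0.3, -0.4]
gripper_width: 1.0
```

Emit:
play_rows:
  motion:
    - [-1,[0,0,-0.02],0]
    - [-1,[0,0,-0.03],0]
    - [-1,[0,0,-0.03],0]
    - [-1,[0,0,-0.03],0]
    - [-1,[0,0,-0.03],0]

```text
time: 9.25
tool_pos: [0.4701, -0.2214, 0.079]
tool_rot: [0.547, -0.449, 0.547, 0.447]
contact_force: [-0.5, -0.4, 0.1]
gripper_width: 0.998
```

```bash
python3 -c "
from h import *
tool();grab('side','side3.png')
p=cv2.imread('pics/side3.png')[250:390,200:340];cv2.imwrite('pics/side3z.png',cv2.resize(p,None,fx=4,fy=4,interpolation=2))"
```

```text
t 9.25 tcp [ 0.4701 -0.2214  0.079 ] jawyaw 78.64 down [ 0.002 -0.001 -1.   ] F [-0.5 -0.4  0.1] T [-0.03  0.03 -0.03] w 0.998 j [-0.58 -0.05  1.99  0.    1.21 -1.96]
```

View pics/side3z.png

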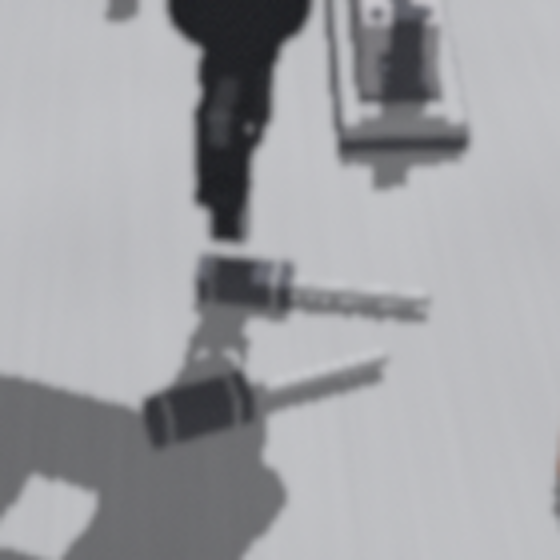

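The gripper is over rod B's handle, at zoom pixel (245,285).

Emit:
play_rows:
  motion:
    - [-1,[-0.004,0.001,-0.03],0]
    - [-1,[-0.004,0.001,-0.06],0]
    - [-1,[-0.004,0.001,-0.073],0]
    - [-1,[-0.004,0.001,-0.073],0]
    - [-1,[-0.004,0.001,-0.073],0]

```text
time: 9.8
tool_pos: [0.4659, -0.2205, 0.0056]
tool_rot: [0.547, -0.449, 0.547, 0.447]
contact_force: [0.4, 0.0, -0.3]
gripper_width: 0.996
```

Emit:
play_rows:
  motion:
    - [0,[0,0,-0.003],0]
    - [1,[0,0,-0.003],0]
    - [1,[0,0,-0.003],0]
    - [1,[0,0,-0.003],0]
    - [1,[0,0,-0.003],0]

```text
time: 10.3
tool_pos: [0.4655, -0.2203, 0.0022]
tool_rot: [0.547, -0.448, 0.547, 0.448]
contact_force: [1.5, -1.0, -1.4]
gripper_width: 0.214
```

Emit:
play_rows:
  motion:
    - [1,[0,0,0],0]
    - [1,[0,0,0],0]
    - [1,[0,0,0],0]
    - [1,[0,0,0],0]
    - [1,[0,0,0],0]

```text
time: 10.8
tool_pos: [0.4655, -0.2203, 0.0021]
tool_rot: [0.547, -0.448, 0.547, 0.448]
contact_force: [-0.2, 0.7, 5.5]
gripper_width: 0.213
```

```bash
python3 -c "
from h import *
tool()"
```

```text
t 10.8 tcp [ 0.4655 -0.2203  0.0021] jawyaw 78.61 down [ 0.001 -0.001 -1.   ] F [-0.2  0.7  5.5] T [0.18 0.05 0.03] w 0.213 j [-0.59  0.06  2.03  0.    1.06 -1.96]
```

Emit:
play_rows:
  motion:
    - [1,[0,0,0.03],0]
    - [1,[0,0,0.07],0]
    - [1,[0,0,0.12],0]
    - [1,[-0.005,0.04,0.13],0.05]
    - [1,[-0.01,0.08,0.13],0.1]

```text
time: 11.3
tool_pos: [0.4563, -0.1405, 0.1343]
tool_rot: [0.525, -0.476, 0.523, 0.473]
contact_force: [1.0, 0.9, -3.2]
gripper_width: 0.218
```

Emit:
play_rows:
  motion:
    - [1,[-0.005,0.045,0],0.047]
    - [1,[-0.01,0.09,0],0.047]
    - [1,[-0.015,0.135,0],0.047]
    - [1,[-0.025,0.18,0],0.047]
    - [1,[-0.03,0.215,0],0.047]

```text
time: 11.8
tool_pos: [0.4231, 0.077, 0.1301]
tool_rot: [0.512, -0.487, 0.513, 0.488]
contact_force: [0.7, -0.1, -2.0]
gripper_width: 0.22
```

Emit:
play_rows:
  motion:
    - [1,[0,0,-0.02],0]
    - [1,[0,0,-0.04],0]
    - [1,[0,0,-0.06],0]
    - [1,[0,0,-0.06],0]
    - [1,[0,0,-0.06],0]

```text
time: 12.3
tool_pos: [0.4241, 0.0749, 0.0707]
tool_rot: [0.512, -0.486, 0.513, 0.487]
contact_force: [-0.1, -0.1, -1.5]
gripper_width: 0.22
```

```bash
python3 -c "
from h import *
tool();grab('side','side4.png')
p=cv2.imread('pics/side4.png')[170:300,200:340];cv2.imwrite('pics/side4z.png',cv2.resize(p,None,fx=4,fy=4,interpolation=2))"
```

```text
t 12.3 tcp [0.4241 0.0749 0.0707] jawyaw 87.03 down [-0.002 -0.    -1.   ] F [-0.1 -0.1 -1.5] T [-0.01  0.02  0.03] w 0.22 j [ 0.   -0.27  2.19 -0.    1.22 -1.52]
```

View pics/side4z.png

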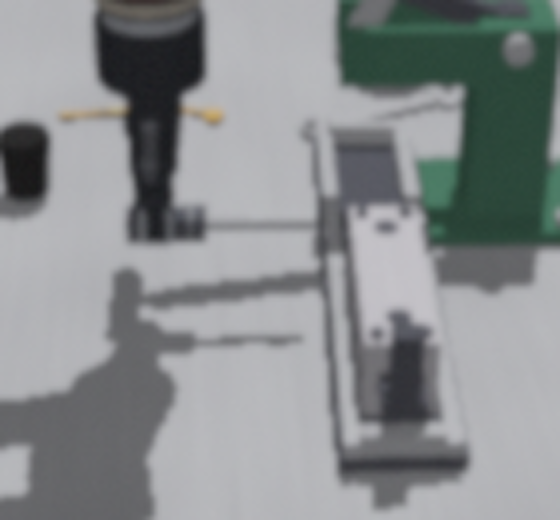

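The rod is held level, with the pin running from zoom pixel (205,225) to (320,222). I'll line it up with hole2.

Emit:
play_rows:
  motion:
    - [1,[0,0.004,-0.02],0]
    - [1,[0,0.004,-0.0335],0]
    - [1,[0,0.004,-0.0335],0]
    - [1,[0,0.004,-0.0335],0]
    - [1,[0,0.004,-0.0335],0]

```text
time: 12.85
tool_pos: [0.4262, 0.0789, 0.0395]
tool_rot: [0.514, -0.487, 0.512, 0.486]
contact_force: [0.3, 0.6, -1.0]
gripper_width: 0.221
```

```bash
python3 -c "
from h import *
tool();
for n in('side','top'):
  grab(n,n+'5.png')
  print([(np.round(x['at'],4).tolist(),round(x['score'],2)) for x in nets.landmark_of(n,'rod0_tip')[:4]])
p=cv2.imread('pics/side5.png')[170:300,200:340];cv2.imwrite('pics/side5z.png',cv2.resize(p,None,fx=4,fy=4,interpolation=2))"
```

```text
t 12.85 tcp [0.4262 0.0789 0.0395] jawyaw 87.02 down [ 0.003 -0.    -1.   ] F [ 0.3  0.6 -1. ] T [0.05 0.01 0.01] w 0.221 j [ 0.01 -0.22  2.21 -0.    1.15 -1.51]
[([0.6997, 0.2083, 0.1627], 0.58), ([0.5898, 0.0976, -0.0011], 0.28)]
[]
```

View pics/side5z.png

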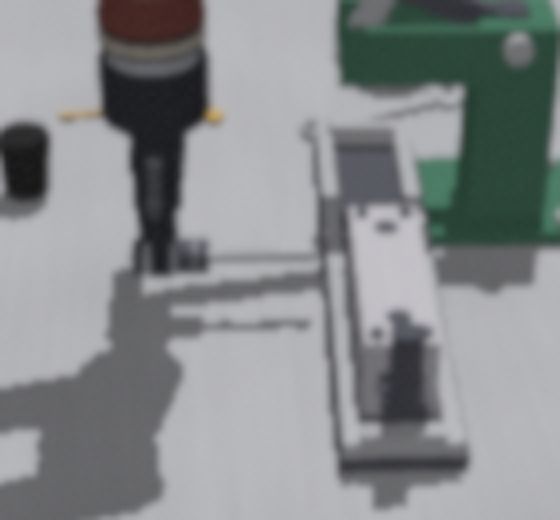

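Emit:
play_rows:
  motion:
    - [1,[0.005,0,-0.0025],0]
    - [1,[0.012,-0.0006,-0.0025],0]
    - [1,[0.02,-0.001,-0.0025],0]
    - [1,[0.028,-0.0014,-0.0025],0]
    - [1,[0.034,-0.0018,-0.0025],0]

```text
time: 13.55
tool_pos: [0.4601, 0.0771, 0.0355]
tool_rot: [0.513, -0.487, 0.513, 0.487]
contact_force: [-0.3, 0.8, -2.1]
gripper_width: 0.22
```

```bash
python3 -c "
from h import *
tool();
for n in('side','top'):
  grab(n,n+'6.png')
p=cv2.imread('pics/side6.png')[190:270,240:340];a=cv2.resize(p,None,fx=5,fy=5,interpolation=2)
cv2.imwrite('pics/side6z.png',a)"
```

```text
t 13.55 tcp [0.4601 0.0771 0.0355] jawyaw 87.03 down [ 0. -0. -1.] F [-0.3  0.8 -2.1] T [-0.01 -0.08  0.01] w 0.22 j [ 0.01 -0.12  2.13 -0.    1.13 -1.51]
```

View pics/side6z.png

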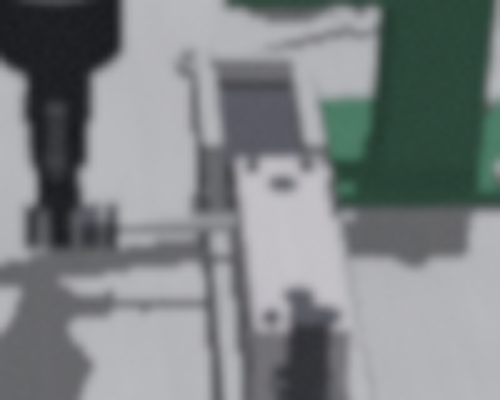

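Emit:
play_rows:
  motion:
    - [1,[0.004,-0.0002,0.0015],0]
    - [1,[0.008,-0.0004,0.0015],0]
    - [1,[0.013,-0.0007,0.0015],0]
    - [1,[0.018,-0.0009,0.0015],0]
    - [1,[0.023,-0.0012,0.0015],0]

```text
time: 14.15
tool_pos: [0.4824, 0.076, 0.037]
tool_rot: [0.513, -0.487, 0.513, 0.487]
contact_force: [-0.4, 0.3, -1.8]
gripper_width: 0.217
```

```bash
python3 -c "
from h import *
tool();
for n in('side','top'):
  grab(n,n+'7.png')
p=cv2.imread('pics/side7.png')[190:270,240:340];a=cv2.resize(p,None,fx=5,fy=5,interpolation=2)
cv2.imwrite('pics/side7z.png',a)"
```

```text
t 14.15 tcp [0.4824 0.076  0.037 ] jawyaw 87.03 down [ 0. -0. -1.] F [-0.4  0.3 -1.8] T [-0.    0.04  0.01] w 0.217 j [ 0.   -0.07  2.08 -0.    1.13 -1.52]
```

View pics/side7z.png

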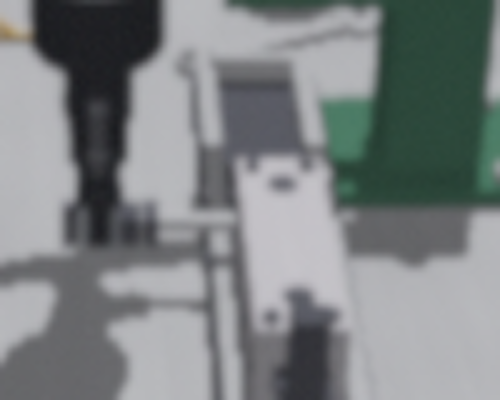

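The pin is inside with no resistance, so I'll keep going.

Emit:
play_rows:
  motion:
    - [1,[0.008,-0.0004,0],0]
    - [1,[0.016,-0.0008,0],0]
    - [1,[0.024,-0.0012,0],0]
    - [1,[0.032,-0.0016,0],0]
    - [1,[0.038,-0.002,0],0]

```text
time: 14.75
tool_pos: [0.521, 0.0739, 0.037]
tool_rot: [0.513, -0.487, 0.513, 0.487]
contact_force: [0.4, -0.8, -1.1]
gripper_width: 0.215
```

Emit:
play_rows:
  motion:
    - [1,[0.002,-0.0001,0],0]
    - [1,[0.004,-0.0002,0],0]
    - [1,[0.006,-0.0003,0],0]
    - [1,[0.007,-0.0004,0],0]
    - [1,[0.008,-0.0004,0],0]

```text
time: 15.25
tool_pos: [0.5279, 0.0736, 0.0369]
tool_rot: [0.513, -0.487, 0.513, 0.487]
contact_force: [-0.6, -1.3, -1.6]
gripper_width: 0.221
```

Emit:
play_rows:
  motion:
    - [1,[0.001,0,0],0]
    - [1,[0.002,-0.0001,0],0]
    - [1,[0.003,-0.0002,0],0]
    - [1,[0.003,-0.0002,0],0]
    - [1,[0.003,-0.0002,0],0]

```text
time: 15.75
tool_pos: [0.5303, 0.0736, 0.0366]
tool_rot: [0.512, -0.486, 0.513, 0.487]
contact_force: [-3.8, 1.5, -0.9]
gripper_width: 0.216
```

```bash
python3 -c "
from h import *
tool();
for n in('side','top'):
  grab(n,n+'8.png')
p=cv2.imread('pics/side8.png')[190:270,240:340];a=cv2.resize(p,None,fx=4,fy=4,interpolation=2)
p=cv2.imread('pics/top8.png')[170:250,220:320];b=cv2.resize(p,None,fx=4,fy=4,interpolation=2)
cv2.imwrite('pics/side8z.png',np.hstack([a,b]))"
```

```text
t 15.75 tcp [0.5303 0.0736 0.0366] jawyaw 87.03 down [-0.001  0.    -1.   ] F [-3.8  1.5 -0.9] T [ 0.17  0.58 -0.01] w 0.216 j [-0.    0.05  1.97  0.    1.13 -1.52]
```

View pics/side8z.png

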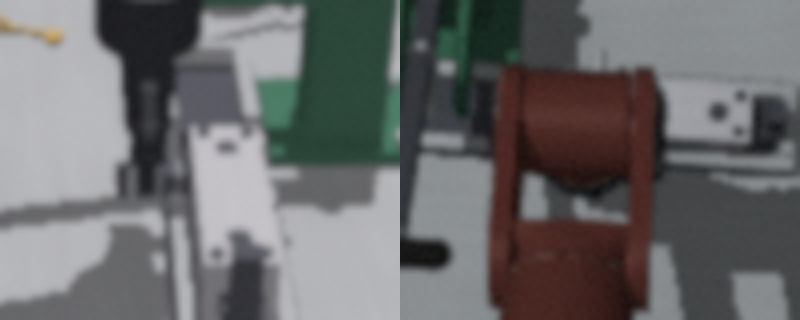

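Emit:
play_rows:
  motion:
    - [1,[0.001,0,0],0]
    - [1,[0.002,-0.0001,0],0]
    - [1,[0.003,-0.0002,0],0]
    - [1,[0.003,-0.0002,0],0]
    - [1,[0.003,-0.0002,0],0]

```text
time: 16.35
tool_pos: [0.5315, 0.0736, 0.0362]
tool_rot: [0.511, -0.485, 0.514, 0.489]
contact_force: [-11.1, 1.9, 4.2]
gripper_width: 0.217
```

Emit:
play_rows:
  motion:
    - [-0.2,[0,0,0],0]
    - [-0.2,[0,0,0],0]
    - [-0.2,[0,0,0],0]
    - [-0.2,[0,0,0],0]
    - [-0.2,[0,0,0],0]

```text
time: 16.85
tool_pos: [0.5345, 0.0731, 0.0372]
tool_rot: [0.513, -0.487, 0.513, 0.487]
contact_force: [0.1, 0.3, 0.5]
gripper_width: 0.599
```

Emit:
play_rows:
  motion:
    - [-0.2,[0,0,0.03],0]
    - [-0.2,[0,0,0.07],0]
    - [-0.2,[-0.02,-0.03,0.11],0]
    - [-0.5,[-0.04,-0.07,0.13],0]
    - [-1,[-0.06,-0.12,0.13],0]

```text
time: 17.35
tool_pos: [0.4782, -0.0422, 0.1718]
tool_rot: [0.514, -0.49, 0.51, 0.485]
contact_force: [1.2, 0.2, -0.2]
gripper_width: 0.897
```

Emit:
play_rows:
  motion:
    - [-1,[0,-0.04,0],0.05]
    - [-1,[0,-0.07,0],0.1]
    - [-1,[0,-0.1,0],0.15]
    - [-1,[0,-0.1,0],0.2]
    - [-1,[0,-0.1,0],0.25]

```text
time: 17.85
tool_pos: [0.4762, -0.1424, 0.1669]
tool_rot: [-0.448, 0.547, -0.448, -0.547]
contact_force: [-0.4, 0.6, 0.5]
gripper_width: 0.999
```

```bash
python3 -c "
from h import *
tool();rods('side9.png')
p=cv2.imread('pics/side9.png')[170:390,200:360];a=cv2.resize(p,None,fx=2.7,fy=2.7,interpolation=2)
cv2.imwrite('pics/side9z.png',a)
for n in('side','top'):
  grab(n,n+'9.png')
  for th in ['mould','hole0','rod0']:
    print(th,[(np.round(x['at'],4).tolist(),round(x['score'],2)) for x in nets.landmark_of(n,th)[:3]])"
```

```text
t 17.85 tcp [ 0.4762 -0.1424  0.1669] jawyaw 101.35 down [ 0. -0. -1.] F [-0.4  0.6  0.5] T [0.04 0.03 0.08] w 0.999 j [-0.44 -0.21  1.97 -0.    1.38 -2.21]
side [([0.4687, -0.2966, 0.0113], 0.66), ([0.5671, 0.0717, 0.0404], 0.41)]
rec [([0.4557, -0.3041, 0.0174], 0.81), ([0.5482, 0.0658, 0.0464], 0.69), ([0.581, -0.0319, 0.0739], 0.35)]
comp 493 c 481.1 -297.3 size 133.7 23.8 ang 16.0 fit 15.1 | handle 444.1 -307.6 57.1 23.4 19.0 z [0.0156 0.0206]
comp 176 c 633.8 -378.2 size 53.2 3.1 ang -76.0 fit -76.2 | handle 633.7 -378.2 2.9 53.1 15.0 z [0.0228 0.0382]
mould [([0.5841, 0.0154, 0.0089], 0.95)]
hole0 [([0.5653, 0.0733, 0.0485], 0.91), ([0.5572, -0.0396, 0.0476], 0.65), ([0.5605, 0.0198, 0.0435], 0.6)]
rod0 [([0.4679, -0.2997, 0.0133], 0.87), ([0.5639, 0.0716, 0.0419], 0.5)]
mould [([0.5866, 0.0143, 0.0107], 0.89)]
hole0 [([0.5635, 0.0668, 0.0459], 0.93), ([0.3151, 0.2474, -0.0005], 0.67), ([0.564, 0.015, 0.0495], 0.59)]
rod0 [([0.4654, -0.2975, 0.0087], 0.71), ([0.5641, 0.0716, 0.0412], 0.48), ([0.6483, 0.2046, 0.1597], 0.19)]
```

View pics/side9z.png

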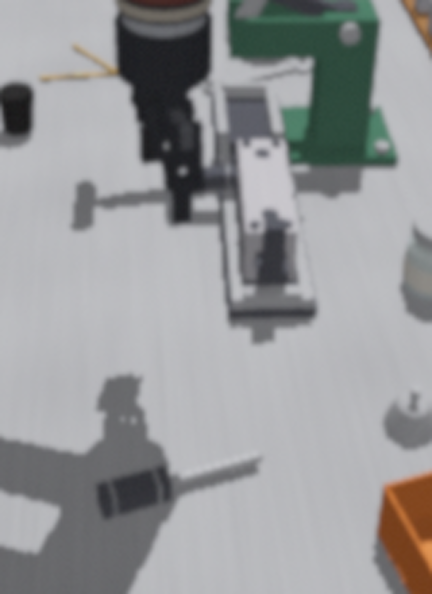

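Rod B is in hole2. Rod A hasn't moved; its handle is at zoom pixel (135,490).

Emit:
play_rows:
  motion:
    - [-1,[-0.01,-0.045,0],0.064]
    - [-1,[-0.02,-0.09,0],0.064]
    - [-1,[-0.03,-0.13,-0.02],0.064]
    - [-1,[-0.039,-0.167,-0.05],0.064]
    - [-1,[-0.039,-0.167,-0.085],0.064]

```text
time: 18.9
tool_pos: [0.4374, -0.313, 0.0829]
tool_rot: [-0.431, 0.562, -0.432, -0.558]
contact_force: [-0.0, 0.5, -0.7]
gripper_width: 1.003
```

Emit:
play_rows:
  motion:
    - [-1,[0,0,0],0]
    - [-1,[0,0,0],0]

```text
time: 19.1
tool_pos: [0.437, -0.3076, 0.0815]
tool_rot: [0.43, -0.56, 0.43, 0.562]
contact_force: [0.1, 0.7, 1.1]
gripper_width: 1.001
```

```bash
python3 -c "
from h import *
tool();rods('side10.png')
p=cv2.imread('pics/side10.png')[250:390,200:340];cv2.imwrite('pics/side10z.png',cv2.resize(p,None,fx=4,fy=4,interpolation=2))"
```

```text
t 19.1 tcp [ 0.437  -0.3076  0.0815] jawyaw 105.03 down [-0.001  0.001 -1.   ] F [0.1 0.7 1.1] T [0.01 0.02 0.  ] w 1.001 j [-0.75 -0.02  1.95  0.    1.21 -2.59]
side [([0.4662, -0.2975, 0.0122], 0.62), ([0.562, 0.0729, 0.0422], 0.61), ([0.676, -0.249, 0.0016], 0.2), ([0.5855, 0.0141, 0.0085], 0.19)]
rec [([0.4531, -0.3054, 0.0144], 0.79), ([0.5396, 0.0632, 0.0485], 0.45)]
comp 486 c 481.6 -298.2 size 134.3 22.2 ang 14.5 fit 16.3 | handle 463.8 -302.5 97.8 21.8 15.2 z [0.0162 0.0212]
comp 176 c 633.7 -378.6 size 56.0 2.2 ang -76.4 fit -76.9 | handle 633.8 -378.5 2.0 56.1 13.0 z [0.0236 0.0379]
```

View pics/side10z.png

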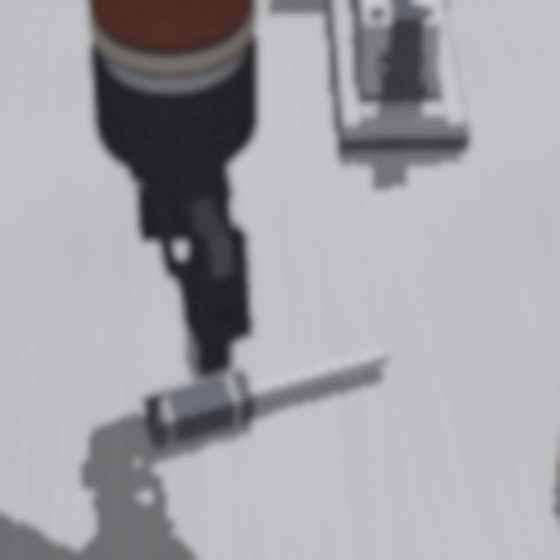

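Emit:
play_rows:
  motion:
    - [-1,[0,-0.0015,-0.03],0]
    - [-1,[0,-0.0015,-0.06],0]
    - [-1,[0,-0.0015,-0.076],0]
    - [-1,[0,-0.0015,-0.076],0]
    - [-1,[0,-0.0015,-0.076],0]

```text
time: 19.75
tool_pos: [0.4384, -0.3101, 0.0075]
tool_rot: [-0.43, 0.562, -0.43, -0.56]
contact_force: [0.5, 0.3, 0.6]
gripper_width: 1.0
```

Emit:
play_rows:
  motion:
    - [-1,[-0.001,0,-0.003],0]
    - [1,[-0.001,0,-0.004],0]
    - [1,[-0.001,0,-0.004],0]
    - [1,[-0.001,0,-0.004],0]
    - [1,[-0.001,0,-0.004],0]

```text
time: 20.25
tool_pos: [0.4364, -0.3098, 0.0021]
tool_rot: [-0.43, 0.561, -0.43, -0.561]
contact_force: [0.0, -0.0, -0.7]
gripper_width: 0.331
```

Emit:
play_rows:
  motion:
    - [1,[0,0,0],0]
    - [1,[0,0,0],0]
    - [1,[0,0,0],0]
    - [1,[0,0,0],0]
    - [1,[0,0,0],0]

```text
time: 20.75
tool_pos: [0.4365, -0.3099, 0.0022]
tool_rot: [-0.43, 0.561, -0.43, -0.561]
contact_force: [-0.2, 0.5, 4.0]
gripper_width: 0.217
```

```bash
python3 -c "
from h import *
tool()"
```

```text
t 20.75 tcp [ 0.4365 -0.3099  0.0022] jawyaw 105.02 down [ 0.    -0.001 -1.   ] F [-0.2  0.5  4. ] T [0.05 0.11 0.05] w 0.217 j [-0.76  0.1   1.98 -0.    1.06 -2.59]
```

Emit:
play_rows:
  motion:
    - [1,[0,0,0.03],0]
    - [1,[0,0,0.07],0]
    - [1,[0,0.01,0.1],-0.1]
    - [1,[0,0.05,0.1],-0.2]
    - [1,[-0.005,0.09,0.1],-0.314]

```text
time: 21.25
tool_pos: [0.4317, -0.2194, 0.1026]
tool_rot: [0.515, -0.486, 0.514, 0.485]
contact_force: [0.8, -0.3, -2.0]
gripper_width: 0.22
```

Emit:
play_rows:
  motion:
    - [1,[0,0.045,0],0]
    - [1,[-0.005,0.09,0],0]
    - [1,[-0.01,0.135,0],0]
    - [1,[-0.013,0.18,-0.02],0]
    - [1,[-0.013,0.19,-0.04],0]

```text
time: 21.75
tool_pos: [0.417, -0.0261, 0.0606]
tool_rot: [0.512, -0.488, 0.512, 0.488]
contact_force: [-0.2, -0.2, -2.5]
gripper_width: 0.222
```

Emit:
play_rows:
  motion:
    - [1,[0,0,0],0]
    - [1,[0,0,0],0]

```text
time: 21.95
tool_pos: [0.4176, -0.0297, 0.0611]
tool_rot: [0.512, -0.487, 0.513, 0.488]
contact_force: [0.8, -0.7, -0.9]
gripper_width: 0.216
```

```bash
python3 -c "
from h import *
tool();grab('side','side11.png')
p=cv2.imread('pics/side11.png')[170:300,200:340];cv2.imwrite('pics/side11z.png',cv2.resize(p,None,fx=4,fy=4,interpolation=2))"
```

```text
t 21.95 tcp [ 0.4176 -0.0297  0.0611] jawyaw 87.06 down [-0.002  0.    -1.   ] F [ 0.8 -0.7 -0.9] T [-0.   -0.04 -0.  ] w 0.216 j [-0.25 -0.3   2.23 -0.    1.21 -1.77]
```

View pics/side11z.png

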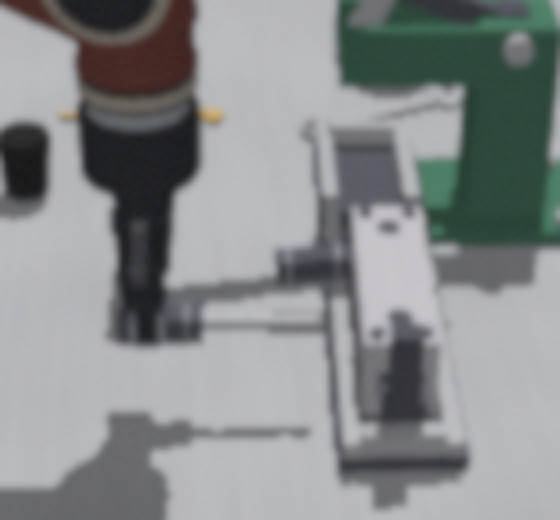

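Rod A is level in the grip, and rod B shows home at zoom pixel (310,262). I'll lower to hole height.

Emit:
play_rows:
  motion:
    - [1,[0,0.0006,-0.015],0]
    - [1,[0,0.0006,-0.024],0]
    - [1,[0,0.0006,-0.024],0]
    - [1,[0,0.0006,-0.024],0]
    - [1,[0,0.0006,-0.024],0]

```text
time: 22.5
tool_pos: [0.4189, -0.0295, 0.0386]
tool_rot: [0.513, -0.487, 0.513, 0.486]
contact_force: [0.2, 1.0, -1.2]
gripper_width: 0.217
```

Emit:
play_rows:
  motion:
    - [1,[0.005,0,-0.001],0]
    - [1,[0.012,-0.0004,-0.001],0]
    - [1,[0.02,-0.0008,-0.001],0]
    - [1,[0.028,-0.0012,-0.001],0]
    - [1,[0.034,-0.0015,-0.001],0]

```text
time: 23.0
tool_pos: [0.4534, -0.0306, 0.037]
tool_rot: [0.513, -0.487, 0.513, 0.487]
contact_force: [-0.5, 0.8, -1.5]
gripper_width: 0.217
```

```bash
python3 -c "
from h import *
tool();
for n in('side','top'):
  grab(n,n+'12.png')
p=cv2.imread('pics/side12.png')[190:270,240:340];a=cv2.resize(p,None,fx=4,fy=4,interpolation=2)
p=cv2.imread('pics/top12.png')[170:250,220:320];b=cv2.resize(p,None,fx=4,fy=4,interpolation=2)
cv2.imwrite('pics/side12z.png',np.hstack([a,b]))"
```

```text
t 23.0 tcp [ 0.4534 -0.0306  0.037 ] jawyaw 87.04 down [ 0. -0. -1.] F [-0.5  0.8 -1.5] T [-0.01  0.07 -0.07] w 0.217 j [-0.23 -0.15  2.16  0.    1.14 -1.75]
```

View pics/side12z.png

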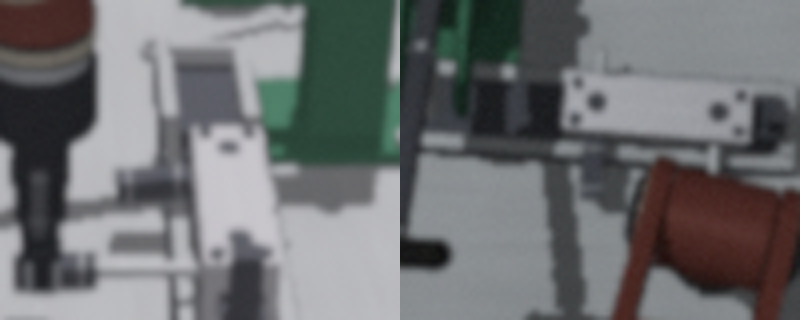

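Emit:
play_rows:
  motion:
    - [1,[0.005,-0.0003,0],0]
    - [1,[0.011,-0.0006,0],0]
    - [1,[0.018,-0.0009,0],0]
    - [1,[0.025,-0.0013,0],0]
    - [1,[0.03,-0.0016,0],0]

```text
time: 23.6
tool_pos: [0.4831, -0.0322, 0.0369]
tool_rot: [0.513, -0.487, 0.513, 0.487]
contact_force: [-0.7, 0.5, -1.6]
gripper_width: 0.217
```

Emit:
play_rows:
  motion:
    - [1,[0.008,-0.0004,0],0]
    - [1,[0.016,-0.0008,0],0]
    - [1,[0.024,-0.0012,0],0]
    - [1,[0.03,-0.0016,0],0]
    - [1,[0.034,-0.0018,0],0]

```text
time: 24.1
tool_pos: [0.517, -0.034, 0.0369]
tool_rot: [0.513, -0.487, 0.513, 0.487]
contact_force: [-0.3, -0.3, -1.1]
gripper_width: 0.22
```

Emit:
play_rows:
  motion:
    - [1,[0.002,-0.0001,0],0]
    - [1,[0.004,-0.0002,0],0]
    - [1,[0.006,-0.0003,0],0]
    - [1,[0.008,-0.0004,0],0]
    - [1,[0.009,-0.0005,0],0]

```text
time: 24.6
tool_pos: [0.5243, -0.0344, 0.0365]
tool_rot: [0.512, -0.486, 0.513, 0.488]
contact_force: [-5.6, -0.1, 0.9]
gripper_width: 0.216
```

Emit:
play_rows:
  motion:
    - [1,[0.001,0,0],0]
    - [1,[0.002,-0.0001,0],0]
    - [1,[0.003,-0.0002,0],0]
    - [1,[0.003,-0.0002,0],0]
    - [1,[0.003,-0.0002,0],0]

```text
time: 25.1
tool_pos: [0.5252, -0.0344, 0.0358]
tool_rot: [0.511, -0.485, 0.515, 0.489]
contact_force: [-11.1, -0.6, 4.7]
gripper_width: 0.219
```

Rod A is home, with force rising to 11 N. I'll release it, lift, turn for the x pinch and check.

Emit:
play_rows:
  motion:
    - [-0.2,[0,0,0],0]
    - [-0.2,[0,0,0],0]
    - [-0.2,[0,0,0],0]
    - [-0.2,[0,0,0],0]
    - [-0.2,[0,0,0],0]

```text
time: 25.6
tool_pos: [0.5287, -0.0347, 0.0371]
tool_rot: [0.513, -0.487, 0.513, 0.487]
contact_force: [0.6, -0.3, 0.1]
gripper_width: 0.599
```

Emit:
play_rows:
  motion:
    - [-0.2,[0,0,0.03],0]
    - [-0.2,[0,0,0.07],0]
    - [-0.2,[0,-0.02,0.11],0]
    - [-0.5,[0,-0.05,0.15],0.15]
    - [-1,[0,-0.09,0.15],0.3]

```text
time: 26.1
tool_pos: [0.5322, -0.1259, 0.195]
tool_rot: [-0.434, 0.564, -0.43, -0.555]
contact_force: [1.3, -0.9, 1.6]
gripper_width: 0.898
```

```bash
python3 -c "
from h import *
tool();
p,d=grab('side','side13.png');grab('top','top13.png')
p=cv2.imread('pics/side13.png')[190:290,240:340];a=cv2.resize(p,None,fx=4,fy=4,interpolation=2)
p=cv2.imread('pics/top13.png')[150:250,220:320];b=cv2.resize(p,None,fx=4,fy=4,interpolation=2)
cv2.imwrite('pics/side13z.png',np.hstack([a,b]))
for n in('side','top'):
  for th in ['rod0','pull_post']:
    print(th,[(np.round(x['at'],4).tolist(),round(x['score'],2)) for x in nets.landmark_of(n,th)[:3]])
"
```

```text
t 26.1 tcp [ 0.5322 -0.1259  0.195 ] jawyaw 104.68 down [ 0.013 -0.005 -1.   ] F [ 1.3 -0.9  1.6] T [ 0.05 -0.04 -0.02] w 0.898 j [-0.37 -0.12  1.84  0.    1.4  -2.2 ]
rod0 [([0.5579, -0.036, 0.0442], 0.68), ([0.5632, 0.072, 0.0425], 0.62)]
pull_post [([0.5796, -0.09, 0.0989], 0.86)]
rod0 [([0.5654, 0.0739, 0.0428], 0.5), ([0.5586, -0.0356, 0.0406], 0.48)]
pull_post [([0.5833, -0.0872, 0.1022], 0.93)]
```

View pics/side13z.png

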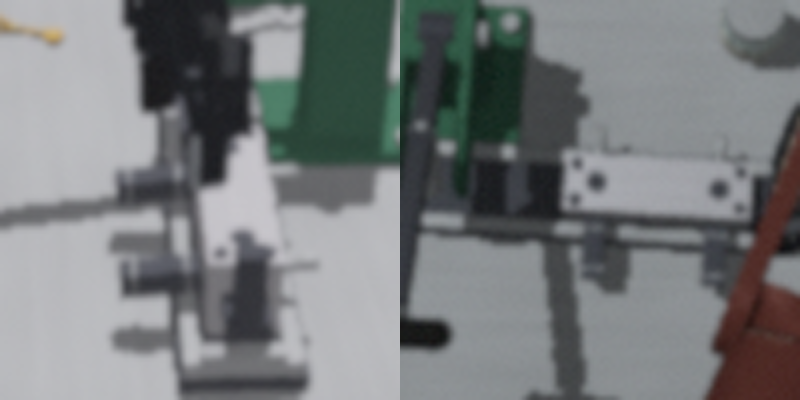

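Both rods are home: handle shoulders are against the mould in both views, and tips show on the far side. I'll turn the gripper for the pull post.

Emit:
play_rows:
  motion:
    - [-1,[0.01,0,0],-0.149]
    - [-1,[0.02,0.01,0],-0.298]
    - [-1,[0.03,0.02,0],-0.447]
    - [-1,[0.04,0.03,0],-0.596]
    - [-1,[0.048,0.037,0],-0.745]

```text
time: 26.9
tool_pos: [0.5762, -0.0853, 0.1857]
tool_rot: [0.608, -0.36, 0.609, 0.361]
contact_force: [0.2, -0.2, 0.6]
gripper_width: 0.999
```

Emit:
play_rows:
  motion:
    - [-1,[0,0,0],-0.149]
    - [-1,[0,0,0],-0.298]
    - [-1,[0,0,0],-0.447]
    - [-1,[0,0,0],-0.596]
    - [-1,[0,0,0],-0.745]

```text
time: 27.4
tool_pos: [0.5758, -0.0859, 0.1856]
tool_rot: [0.697, -0.113, 0.698, 0.114]
contact_force: [0.4, 0.2, -0.2]
gripper_width: 0.998
```

Emit:
play_rows:
  motion:
    - [-1,[0,0,0],-0.149]
    - [-1,[0,0,0],-0.298]
    - [-1,[0,0,0],-0.389]
    - [-1,[0,0,0],-0.389]
    - [-1,[0,0,0],-0.389]

```text
time: 27.9
tool_pos: [0.5759, -0.0864, 0.186]
tool_rot: [0.706, 0.021, 0.707, -0.02]
contact_force: [0.5, 0.3, -0.4]
gripper_width: 0.999
```

```bash
python3 -c "
from h import *
tool()"
```

```text
t 27.9 tcp [ 0.5759 -0.0864  0.186 ] jawyaw -3.31 down [-0.001  0.    -1.   ] F [ 0.5  0.3 -0.4] T [0.   0.   0.02] w 0.999 j [-0.28 -0.02  1.76  0.    1.4  -0.22]
```

Emit:
play_rows:
  motion:
    - [-1,[0.0055,-0.002,-0.04],0.006]
    - [-1,[0.0055,-0.002,-0.08],0.006]
    - [-1,[0.0055,-0.002,-0.121],0.006]
    - [-1,[0.0055,-0.002,-0.121],0.006]
    - [-1,[0.0055,-0.002,-0.121],0.006]

```text
time: 28.4
tool_pos: [0.5813, -0.0891, 0.0655]
tool_rot: [0.706, 0.019, 0.707, -0.019]
contact_force: [-0.3, 0.1, -0.6]
gripper_width: 1.001
```

Emit:
play_rows:
  motion:
    - [-1,[0,0,0],0]
    - [0.2,[0,0,0],0]
    - [0.2,[0,0,0],0]
    - [0.2,[0,0,0],0]

```text
time: 28.8
tool_pos: [0.5826, -0.0897, 0.0672]
tool_rot: [0.708, 0.019, 0.706, -0.019]
contact_force: [-0.0, 0.3, 0.0]
gripper_width: 0.515
```

```bash
python3 -c "
from h import *
tool();grab('side','side14.png')
p=cv2.imread('pics/side14.png')[190:290,240:340];a=cv2.resize(p,None,fx=5,fy=5,interpolation=2)
cv2.imwrite('pics/side14z.png',a)"
```

```text
t 28.8 tcp [ 0.5826 -0.0897  0.0672] jawyaw -3.13 down [ 0.002 -0.001 -1.   ] F [-0.   0.3  0. ] T [-0.    0.02 -0.02] w 0.515 j [-0.28  0.12  1.83 -0.    1.19 -0.22]
```

View pics/side14z.png

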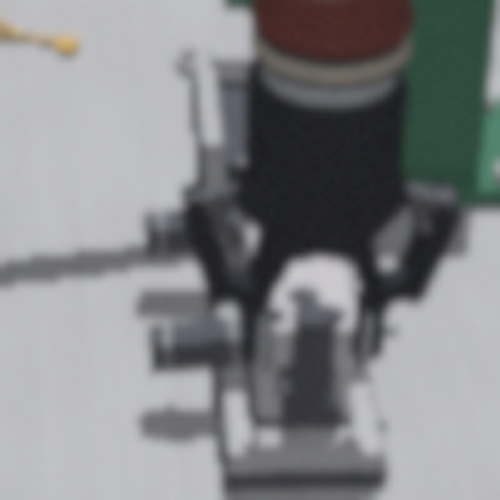

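The post at zoom pixel (315,360) is centred between the fingers, so I'll close.

Emit:
play_rows:
  motion:
    - [1,[0,0,0],0]
    - [1,[0,0,0],0]
    - [1,[0,0,0],0]
    - [1,[0,0,0],0]
    - [1,[0,0,0],0]

```text
time: 29.35
tool_pos: [0.5823, -0.0896, 0.0663]
tool_rot: [0.707, 0.019, 0.706, -0.019]
contact_force: [1.3, -0.4, 2.1]
gripper_width: 0.225
```

Emit:
play_rows:
  motion:
    - [1,[0,0,0],0]
    - [1,[0,0,0],0]
    - [1,[0,0,0],0]

```text
time: 29.65
tool_pos: [0.5823, -0.0896, 0.0663]
tool_rot: [0.707, 0.019, 0.706, -0.019]
contact_force: [2.4, -0.9, 4.4]
gripper_width: 0.221
```

```bash
python3 -c "
from h import *
tool()"
```

```text
t 29.65 tcp [ 0.5823 -0.0896  0.0663] jawyaw -3.13 down [ 0.001 -0.    -1.   ] F [ 2.4 -0.9  4.4] T [-0.03 -0.29 -0.04] w 0.221 j [-0.28  0.13  1.83  0.    1.19 -0.22]
```

Emit:
play_rows:
  motion:
    - [1,[0.0002,0.004,0],0]
    - [1,[0.0006,0.012,0],0]
    - [1,[0.0011,0.022,0],0]
    - [1,[0.0016,0.032,0],0]
    - [1,[0.002,0.04,0],0]

```text
time: 30.15
tool_pos: [0.5836, -0.0515, 0.0663]
tool_rot: [0.707, 0.018, 0.707, -0.021]
contact_force: [-0.1, -8.9, 4.1]
gripper_width: 0.228
```

```bash
python3 -c "
from h import *
tool();grab('side','side15.png')
p=cv2.imread('pics/side15.png')[170:290,220:340];a=cv2.resize(p,None,fx=4,fy=4,interpolation=2)
cv2.imwrite('pics/side15z.png',a)"
```

```text
t 30.15 tcp [ 0.5836 -0.0515  0.0663] jawyaw -3.12 down [-0.001 -0.005 -1.   ] F [-0.1 -8.9  4.1] T [-1.11  0.26  0.16] w 0.228 j [-0.21  0.12  1.83 -0.01  1.19 -0.16]
```

View pics/side15z.png

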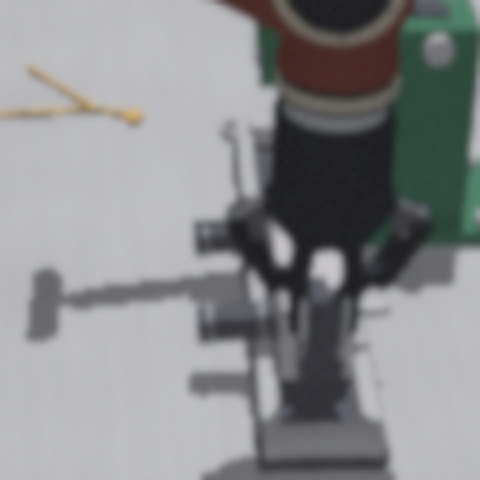

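Emit:
play_rows:
  motion:
    - [1,[0.0005,0.01,0],0]
    - [1,[0.001,0.021,0],0]
    - [1,[0.0016,0.032,0],0]
    - [1,[0.0022,0.043,0],0]
    - [1,[0.0027,0.053,0],0]

```text
time: 30.7
tool_pos: [0.5863, 0.0014, 0.0663]
tool_rot: [0.707, 0.017, 0.707, -0.021]
contact_force: [-0.1, -11.2, 5.5]
gripper_width: 0.227
```

Emit:
play_rows:
  motion:
    - [1,[0.0005,0.01,0],0]
    - [1,[0.001,0.02,0],0]
    - [1,[0.0015,0.03,0],0]
    - [1,[0.002,0.04,0],0]
    - [1,[0.0025,0.05,0],0]

```text
time: 31.2
tool_pos: [0.5889, 0.0512, 0.0664]
tool_rot: [0.707, 0.017, 0.707, -0.021]
contact_force: [-0.5, -10.1, 6.4]
gripper_width: 0.222
```

```bash
python3 -c "
from h import *
tool();grab('side','side16.png')
p=cv2.imread('pics/side16.png')[150:270,220:340];a=cv2.resize(p,None,fx=4,fy=4,interpolation=2)
cv2.imwrite('pics/side16z.png',a)"
```

```text
t 31.2 tcp [0.5889 0.0512 0.0664] jawyaw -3.13 down [-0.001 -0.005 -1.   ] F [ -0.5 -10.1   6.4] T [-1.15  0.2   0.17] w 0.222 j [-0.04  0.13  1.82 -0.01  1.19  0.02]
```

View pics/side16z.png

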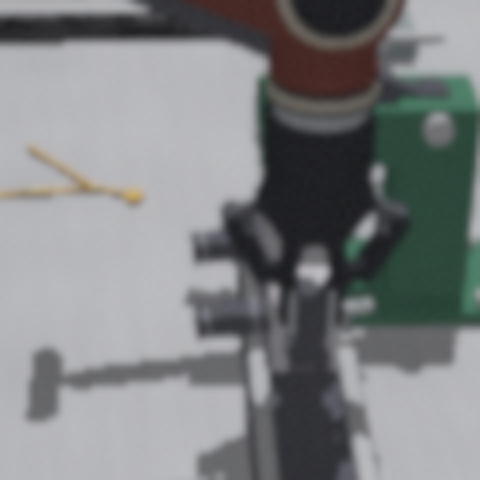

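Emit:
play_rows:
  motion:
    - [1,[0.0005,0.01,0],0]
    - [1,[0.001,0.02,0],0]
    - [1,[0.0015,0.03,0],0]
    - [1,[0.002,0.038,0],0]
    - [1,[0.0021,0.042,0],0]

```text
time: 31.75
tool_pos: [0.591, 0.0934, 0.0663]
tool_rot: [0.707, 0.017, 0.707, -0.021]
contact_force: [-0.3, -10.7, 6.7]
gripper_width: 0.221
```

Emit:
play_rows:
  motion:
    - [1,[0.0001,0.002,0],0]
    - [1,[0.0002,0.004,0],0]
    - [1,[0.0003,0.006,0],0]
    - [1,[0.0003,0.006,0],0]

```text
time: 32.15
tool_pos: [0.5913, 0.0992, 0.0663]
tool_rot: [0.707, 0.018, 0.707, -0.021]
contact_force: [-0.3, -10.0, 6.2]
gripper_width: 0.226
```

Emit:
play_rows:
  motion:
    - [1,[0.0001,0.001,0],0]
    - [1,[0.0001,0.002,0],0]
    - [1,[0.0001,0.003,0],0]
    - [1,[0.0002,0.004,0],0]
    - [1,[0.0002,0.004,0],0]

```text
time: 32.65
tool_pos: [0.5914, 0.1015, 0.0663]
tool_rot: [0.706, 0.016, 0.707, -0.022]
contact_force: [-1.6, -15.3, 7.3]
gripper_width: 0.228
```

Force is building, with only 2.3 mm moved of the 4 mm commanded. I'll push slightly more to confirm the stop.

Emit:
play_rows:
  motion:
    - [1,[0,0.001,0],0]
    - [1,[0.0001,0.002,0],0]
    - [1,[0.0001,0.002,0],0]

```text
time: 32.95
tool_pos: [0.5917, 0.1015, 0.0663]
tool_rot: [0.706, 0.015, 0.707, -0.023]
contact_force: [-1.6, -21.3, 7.7]
gripper_width: 0.222
```

```bash
python3 -c "
from h import *
tool();grab('side','side17.png');grab('top','top17.png')
p=cv2.imread('pics/side17.png')[130:270,220:360];a=cv2.resize(p,None,fx=2.8,fy=2.8,interpolation=2)
p=cv2.imread('pics/top17.png')[130:270,180:320];b=cv2.resize(p,None,fx=2.8,fy=2.8,interpolation=2)
cv2.imwrite('pics/side17z.png',np.hstack([a,b]))"
```

```text
t 32.95 tcp [0.5917 0.1015 0.0663] jawyaw -3.1 down [-0.001 -0.012 -1.   ] F [ -1.6 -21.3   7.7] T [-2.63  0.27  0.24] w 0.222 j [ 0.05  0.15  1.8  -0.01  1.2   0.11]
```

View pics/side17z.png

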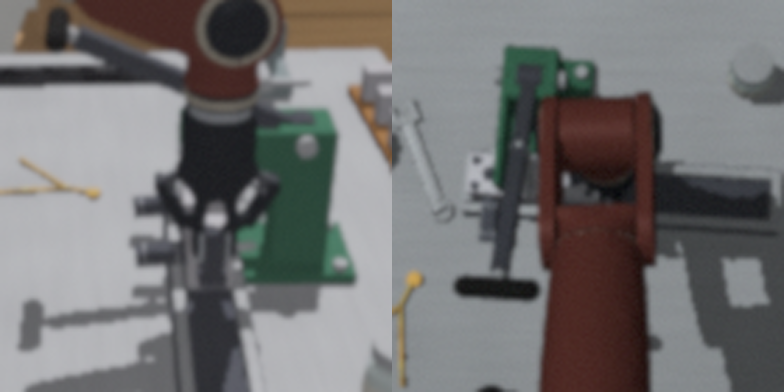

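The force rose to 21 N with no motion, so the mould is at the press stop. I'll release it and go to the lever.

Emit:
play_rows:
  motion:
    - [-1,[0,0,0],0]
    - [-1,[0,0,0],0]
    - [-1,[0,0,0],0]
    - [-1,[0,0,0],0]
    - [-1,[0,0,0],0]

```text
time: 33.55
tool_pos: [0.5913, 0.1079, 0.0654]
tool_rot: [0.707, 0.019, 0.707, -0.019]
contact_force: [0.6, -0.8, 1.1]
gripper_width: 1.002
```

Emit:
play_rows:
  motion:
    - [-1,[0,0,0.03],0]
    - [-1,[0,0,0.07],0]
    - [-1,[0,-0.03,0.12],0]
    - [0,[-0.02,-0.06,0.17],0]
    - [1,[-0.04,-0.08,0.22],0]

```text
time: 34.05
tool_pos: [0.56, 0.0371, 0.2641]
tool_rot: [0.707, 0.019, 0.707, -0.019]
contact_force: [0.9, -0.9, 0.5]
gripper_width: 0.692
```

```bash
python3 -c "
from h import *
tool();
for n in('side','top'):
  grab(n,n+'18.png')
  for th in ['lever_bar','mould','rod0','pull_post','nose']:
    print(n,th,[(np.round(x['at'],4).tolist(),round(x['score'],2)) for x in nets.landmark_of(n,th)[:2]])
p=cv2.imread('pics/side18.png')[130:270,220:360];a=cv2.resize(p,None,fx=2.8,fy=2.8,interpolation=2)
p=cv2.imread('pics/top18.png')[130:270,180:320];b=cv2.resize(p,None,fx=2.8,fy=2.8,interpolation=2)
cv2.imwrite('pics/side18z.png',np.hstack([a,b]))"
```

```text
t 34.05 tcp [0.56   0.0371 0.2641] jawyaw -3.11 down [-0.001 -0.    -1.   ] F [ 0.9 -0.9  0.5] T [-0.02 -0.01 -0.06] w 0.692 j [-0.07 -0.12  1.72 -0.    1.53 -0.01]
side lever_bar [([0.4328, 0.2161, 0.2848], 0.96)]
side mould [([0.5941, 0.2028, 0.013], 0.74)]
side rod0 [([0.5688, 0.263, 0.0396], 0.69), ([0.5685, 0.157, 0.0431], 0.59)]
side pull_post [([0.5881, 0.1003, 0.0969], 0.94), ([0.5703, 0.2084, 0.0428], 0.43)]
side nose [([0.5711, 0.2074, 0.1277], 0.72), ([0.6775, -0.2509, 0.0013], 0.42)]
top lever_bar [([0.4369, 0.2159, 0.2835], 0.92)]
top mould [([0.6007, 0.2062, 0.0106], 0.86)]
top rod0 [([0.628, 0.3657, 0.0034], 0.73), ([0.565, 0.1537, 0.0419], 0.47)]
top pull_post [([0.5922, 0.1065, 0.1027], 0.91), ([0.4383, 0.3834, 0.0006], 0.43)]
top nose [([0.5692, 0.2123, 0.133], 0.6), ([0.5896, 0.0976, 0.0057], 0.3)]
```

View pics/side18z.png

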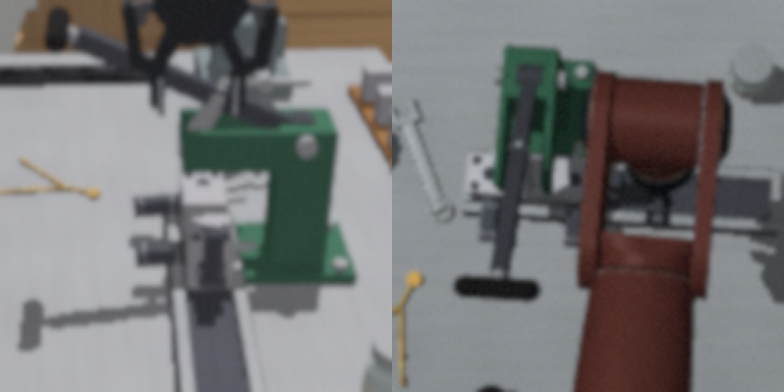

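Rods still home, mould under the nose. Moving above the bar with fingers shut.

Emit:
play_rows:
  motion:
    - [1,[-0.03,0,0.03],0]
    - [1,[-0.06,0.01,0.06],0]
    - [1,[-0.09,0.03,0.09],0]
    - [1,[-0.11,0.06,0.11],0]
    - [1,[-0.128,0.1,0.11],0]

```text
time: 35.15
tool_pos: [0.4328, 0.1383, 0.377]
tool_rot: [0.709, 0.021, 0.704, -0.02]
contact_force: [1.1, 0.7, 0.2]
gripper_width: 0.002
```

Emit:
play_rows:
  motion:
    - [1,[0,0.04,0],0]
    - [1,[0,0.078,0],0]
    - [1,[0,0.078,0],0]
    - [1,[0,0.078,-0.02],0]
    - [1,[0,0.078,-0.035],0]

```text
time: 35.65
tool_pos: [0.4325, 0.2159, 0.3367]
tool_rot: [0.707, 0.019, 0.707, -0.019]
contact_force: [0.1, -0.7, -0.2]
gripper_width: 0.003
```

```bash
python3 -c "
from h import *
tool();
for n in('side','top'):
  grab(n,n+'19.png')
p=cv2.imread('pics/side19.png')[100:240,200:340];a=cv2.resize(p,None,fx=2.8,fy=2.8,interpolation=2)
p=cv2.imread('pics/top19.png')[130:270,180:320];b=cv2.resize(p,None,fx=2.8,fy=2.8,interpolation=2)
cv2.imwrite('pics/side19z.png',np.hstack([a,b]))"
```

```text
t 35.65 tcp [0.4325 0.2159 0.3367] jawyaw -3.1 down [-0.001 -0.    -1.   ] F [ 0.1 -0.7 -0.2] T [-0.01 -0.05  0.  ] w 0.003 j [ 0.31 -0.33  1.79 -0.    1.69  0.36]
```

View pics/side19z.png

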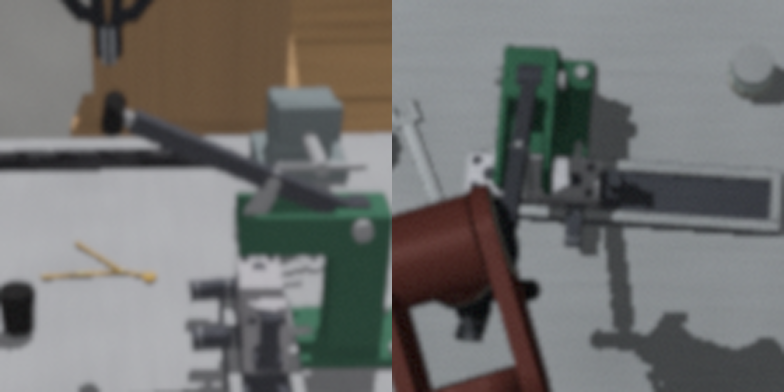

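The fingertips at left-panel pixel (108,60) sit directly above the bar at (115,112). I'll press down along the arc.

Emit:
play_rows:
  motion:
    - [1,[0,0,-0.02],0]
    - [1,[0,0,-0.035],0]
    - [1,[-0.003,0,-0.047],0]
    - [1,[-0.006,0,-0.058],0]
    - [1,[-0.01,0.0005,-0.07],0]

```text
time: 36.25
tool_pos: [0.4224, 0.2162, 0.2678]
tool_rot: [0.707, 0.019, 0.707, -0.019]
contact_force: [-2.4, -1.5, 3.2]
gripper_width: -0.0
```

Emit:
play_rows:
  motion:
    - [1,[-0.004,0,-0.01],0]
    - [1,[-0.007,0,-0.02],0]
    - [1,[-0.01,0.0005,-0.03],0]
    - [1,[-0.012,0.0006,-0.04],0]
    - [1,[-0.013,0.0007,-0.05],0]

```text
time: 36.75
tool_pos: [0.409, 0.2171, 0.217]
tool_rot: [0.706, 0.019, 0.707, -0.019]
contact_force: [-2.9, 0.1, 3.4]
gripper_width: 0.003
```

```bash
python3 -c "
from h import *
tool();
for n in('side',):
  grab(n,n+'20.png')
p=cv2.imread('pics/side20.png')[100:260,180:340];a=cv2.resize(p,None,fx=3,fy=3,interpolation=2)
cv2.imwrite('pics/side20z.png',a)"
```

```text
t 36.75 tcp [0.409  0.2171 0.217 ] jawyaw -3.12 down [-0.001  0.    -1.   ] F [-2.9  0.1  3.4] T [-0.1   0.43  0.02] w 0.003 j [ 0.33 -0.34  1.99  0.    1.49  0.38]
```

View pics/side20z.png

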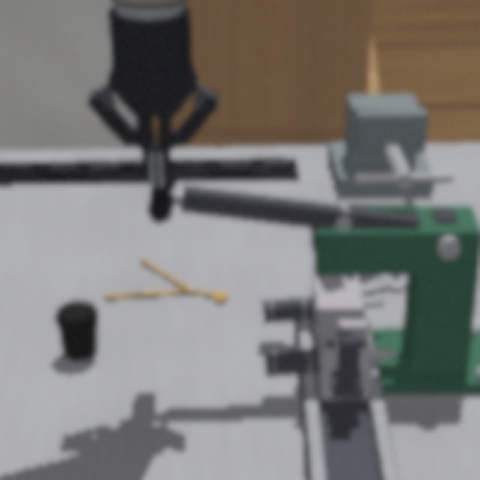

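Emit:
play_rows:
  motion:
    - [1,[0.001,0,-0.01],0]
    - [1,[0.002,0,-0.02],0]
    - [1,[0.003,0,-0.03],0]
    - [1,[0.004,0,-0.04],0]
    - [1,[0.004,0,-0.05],0]

```text
time: 37.3
tool_pos: [0.4135, 0.2171, 0.1667]
tool_rot: [0.707, 0.019, 0.707, -0.019]
contact_force: [-2.0, 0.2, 4.3]
gripper_width: -0.003
```

Emit:
play_rows:
  motion:
    - [1,[0,0,-0.004],0]
    - [1,[0,0,-0.008],0]
    - [1,[0,0,-0.011],0]

```text
time: 37.6
tool_pos: [0.4137, 0.2171, 0.1566]
tool_rot: [0.707, 0.019, 0.707, -0.019]
contact_force: [-2.4, 0.1, 3.6]
gripper_width: 0.003
```

Emit:
play_rows:
  motion:
    - [1,[0,0,-0.002],0]
    - [1,[0,0,-0.004],0]
    - [1,[0,0,-0.005],0]

```text
time: 37.9
tool_pos: [0.4139, 0.2171, 0.1528]
tool_rot: [0.707, 0.019, 0.707, -0.019]
contact_force: [-5.6, -1.1, 10.9]
gripper_width: 0.0
```

Emit:
play_rows:
  motion:
    - [1,[0,0,-0.001],0]
    - [1,[0,0,-0.003],0]
    - [1,[0,0,-0.003],0]

```text
time: 38.2
tool_pos: [0.414, 0.2171, 0.152]
tool_rot: [0.707, 0.019, 0.707, -0.019]
contact_force: [-9.5, -2.5, 17.8]
gripper_width: 0.0
```

Emit:
play_rows:
  motion:
    - [1,[0,0,-0.001],0]
    - [1,[0,0,-0.003],0]
    - [1,[0,0,-0.003],0]
    - [1,[0,0,-0.003],0]
    - [1,[0,0,-0.003],0]

```text
time: 38.7
tool_pos: [0.4141, 0.2171, 0.1513]
tool_rot: [0.707, 0.019, 0.707, -0.019]
contact_force: [-15.9, -5.1, 28.1]
gripper_width: -0.001
```

```bash
python3 -c "
from h import *
tool();
for n in('side',):
  grab(n,n+'21.png')
p=cv2.imread('pics/side21.png')[100:260,180:340];a=cv2.resize(p,None,fx=3,fy=3,interpolation=2)
cv2.imwrite('pics/side21z.png',a)"
```

```text
t 38.7 tcp [0.4141 0.2171 0.1513] jawyaw -3.1 down [ 0.    -0.001 -1.   ] F [-15.9  -5.1  28.1] T [-0.86  2.7   0.03] w -0.001 j [ 0.32 -0.28  2.05 -0.    1.37  0.38]
```

View pics/side21z.png

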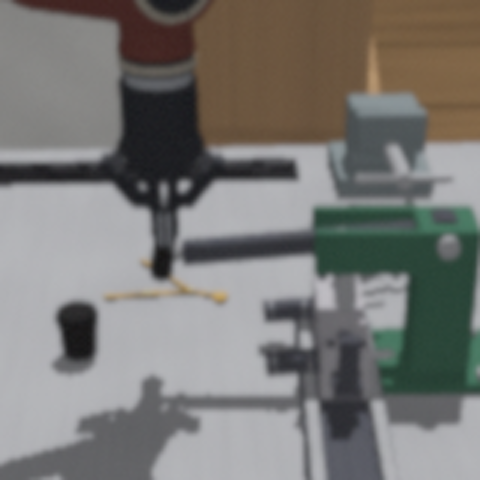

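The mould is pressed at 28 N with the lever stopped on it. Now I'll let the lever up along the arc.

Emit:
play_rows:
  motion:
    - [1,[0,0,0.01],0]
    - [1,[0,0,0.025],0]
    - [1,[-0.002,0,0.045],0]
    - [1,[-0.003,0,0.065],0]
    - [1,[-0.001,0,0.085],0]

```text
time: 39.25
tool_pos: [0.4135, 0.2169, 0.2324]
tool_rot: [0.708, 0.019, 0.706, -0.019]
contact_force: [1.2, -0.3, 1.7]
gripper_width: 0.005
```

Emit:
play_rows:
  motion:
    - [1,[0.004,0,0.015],0]
    - [1,[0.008,0,0.03],0]
    - [1,[0.014,0,0.05],0]
    - [1,[0.014,0,0.08],0]
    - [1,[0.014,0,0.12],0]

```text
time: 39.75
tool_pos: [0.4259, 0.2167, 0.3489]
tool_rot: [0.705, 0.019, 0.709, -0.02]
contact_force: [0.9, -0.3, 0.3]
gripper_width: -0.001
```

```bash
python3 -c "
from h import *
tool();
for n in('side','top'):
  grab(n,n+'22.png')
  for th in ['lever_bar','mould','rod0','pull_post']:
    print(n,th,[(np.round(x['at'],4).tolist(),round(x['score'],2)) for x in nets.landmark_of(n,th)[:2]])
p=cv2.imread('pics/side22.png')[100:260,180:340];a=cv2.resize(p,None,fx=3,fy=3,interpolation=2)
cv2.imwrite('pics/side22z.png',a)"
```

```text
t 39.75 tcp [0.4259 0.2167 0.3489] jawyaw -3.15 down [-0.006 -0.002 -1.   ] F [ 0.9 -0.3  0.3] T [-0.06 -0.02 -0.05] w -0.001 j [ 0.31 -0.34  1.78  0.    1.71  0.37]
side lever_bar [([0.4327, 0.2149, 0.2836], 0.75)]
side mould [([0.5947, 0.2057, 0.0108], 0.61)]
side rod0 [([0.5883, 0.0962, 0.0028], 0.59), ([0.5695, 0.1553, 0.0427], 0.55)]
side pull_post [([0.5959, 0.104, 0.101], 0.78)]
top lever_bar []
top mould [([0.5987, 0.2047, 0.0123], 0.62), ([0.6817, -0.2471, -0.0022], 0.54)]
top rod0 [([0.5666, 0.1545, 0.0416], 0.69)]
top pull_post [([0.5926, 0.1043, 0.1005], 0.65)]
```

View pics/side22z.png

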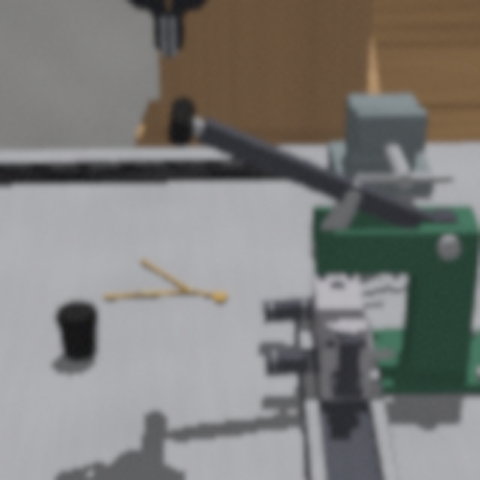

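Emit:
play_rows:
  motion:
    - [1,[0,-0.04,0.02],0]
    - [1,[0,-0.08,0.02],0]
    - [1,[0.0,-0.12,0.02],0]
    - [1,[0.02,-0.16,0.02],0]
    - [1,[0.06,-0.18,0.0],0]

```text
time: 40.75
tool_pos: [0.4874, 0.0346, 0.3546]
tool_rot: [0.71, 0.02, 0.704, -0.02]
contact_force: [0.1, 0.8, 0.6]
gripper_width: -0.002
```

Emit:
play_rows:
  motion:
    - [-1,[0.04,0,-0.02],0]
    - [-1,[0.08,0.01,-0.05],0]
    - [-1,[0.105,0.025,-0.09],0]
    - [-1,[0.106,0.045,-0.13],0]
    - [-1,[0.106,0.065,-0.17],0]

```text
time: 41.25
tool_pos: [0.5927, 0.1025, 0.1779]
tool_rot: [0.706, 0.02, 0.707, -0.02]
contact_force: [0.7, 0.6, -0.4]
gripper_width: 0.846
```

Emit:
play_rows:
  motion:
    - [-1,[0,0,0],0]
    - [-1,[0,0,0],0]

```text
time: 41.45
tool_pos: [0.5919, 0.102, 0.1798]
tool_rot: [0.706, 0.019, 0.708, -0.019]
contact_force: [0.6, 0.8, 2.2]
gripper_width: 0.997
```

```bash
python3 -c "
from h import *
tool()"
```

```text
t 41.45 tcp [0.5919 0.102  0.1798] jawyaw -3.08 down [-0.003 -0.001 -1.   ] F [0.6 0.8 2.2] T [ 0.01  0.   -0.02] w 0.997 j [ 0.05  0.03  1.72 -0.    1.39  0.1 ]
```

Emit:
play_rows:
  motion:
    - [-1,[0,0,-0.04],0]
    - [-1,[0,0,-0.08],0]
    - [-1,[0,0,-0.114],0]
    - [-1,[0,0,-0.114],0]
    - [-1,[0,0,-0.114],0]

```text
time: 41.95
tool_pos: [0.5943, 0.1014, 0.0694]
tool_rot: [0.708, 0.02, 0.706, -0.02]
contact_force: [-0.2, 0.4, 1.0]
gripper_width: 0.999
```

Emit:
play_rows:
  motion:
    - [0,[0,0,0],0]
    - [1,[0,0,0],0]
    - [1,[0,0,0],0]
    - [1,[0,0,0],0]
    - [1,[0,0,0],0]

```text
time: 42.45
tool_pos: [0.5924, 0.1021, 0.0676]
tool_rot: [0.707, 0.019, 0.707, -0.019]
contact_force: [-4.0, -0.3, 4.2]
gripper_width: 0.221
```

Emit:
play_rows:
  motion:
    - [1,[0,0,0],0]
    - [1,[0,0,0],0]
    - [1,[0,0,0],0]
    - [1,[0,0,0],0]
    - [1,[0,0,0],0]

```text
time: 42.95
tool_pos: [0.5924, 0.1021, 0.0676]
tool_rot: [0.707, 0.019, 0.707, -0.019]
contact_force: [-3.7, -0.8, 5.0]
gripper_width: 0.226
```

```bash
python3 -c "
from h import *
tool();grab('side','side23.png')
p=cv2.imread('pics/side23.png')[130:270,200:360];a=cv2.resize(p,None,fx=3,fy=3,interpolation=2)
cv2.imwrite('pics/side23z.png',a)"
```

```text
t 42.95 tcp [0.5924 0.1021 0.0676] jawyaw -3.09 down [-0.001 -0.    -1.   ] F [-3.7 -0.8  5. ] T [-0.09  0.43  0.13] w 0.226 j [ 0.05  0.15  1.79 -0.    1.2   0.1 ]
```

View pics/side23z.png

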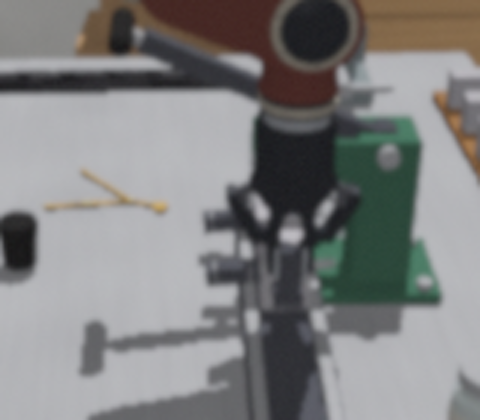

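Emit:
play_rows:
  motion:
    - [1,[-0.0002,-0.004,0],0]
    - [1,[-0.0006,-0.012,0],0]
    - [1,[-0.0011,-0.022,0],0]
    - [1,[-0.0017,-0.033,0],0]
    - [1,[-0.0023,-0.044,0],0]

```text
time: 43.5
tool_pos: [0.5904, 0.0606, 0.0675]
tool_rot: [0.707, 0.021, 0.707, -0.017]
contact_force: [-0.7, 9.4, 2.8]
gripper_width: 0.225
```

Emit:
play_rows:
  motion:
    - [1,[-0.0006,-0.012,0],0]
    - [1,[-0.0012,-0.024,0],0]
    - [1,[-0.0019,-0.036,0],0]
    - [1,[-0.0025,-0.048,0],0]
    - [1,[-0.0031,-0.06,0],0]

```text
time: 44.0
tool_pos: [0.5875, 0.0003, 0.0675]
tool_rot: [0.707, 0.021, 0.707, -0.017]
contact_force: [-0.7, 9.1, 3.6]
gripper_width: 0.224
```

Emit:
play_rows:
  motion:
    - [1,[-0.0006,-0.012,0],0]
    - [1,[-0.0012,-0.024,0],0]
    - [1,[-0.0019,-0.036,0],0]
    - [1,[-0.0025,-0.048,0],0]
    - [1,[-0.0031,-0.06,0],0]

```text
time: 44.5
tool_pos: [0.5847, -0.0599, 0.0675]
tool_rot: [0.707, 0.021, 0.706, -0.018]
contact_force: [-0.8, 8.3, 3.3]
gripper_width: 0.226
```

```bash
python3 -c "
from h import *
tool();grab('side','side24.png')
p=cv2.imread('pics/side24.png')[170:310,200:360];a=cv2.resize(p,None,fx=3,fy=3,interpolation=2)
cv2.imwrite('pics/side24z.png',a)"
```

```text
t 44.5 tcp [ 0.5847 -0.0599  0.0675] jawyaw -3.12 down [ 0.001  0.005 -1.   ] F [-0.8  8.3  3.3] T [ 1.23 -0.02  0.02] w 0.226 j [-0.23  0.12  1.83  0.01  1.19 -0.18]
```

View pics/side24z.png

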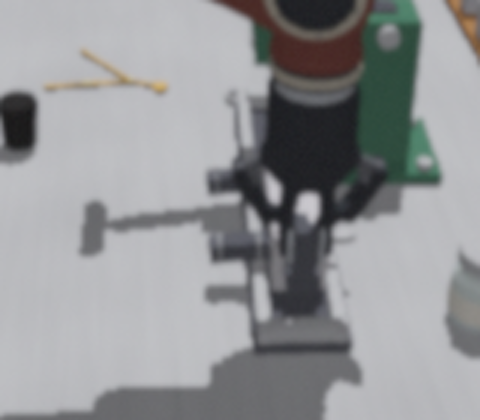

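Rods still home. There are about 57 mm left.

Emit:
play_rows:
  motion:
    - [1,[-0.0006,-0.012,0],0]
    - [1,[-0.0012,-0.024,0],0]
    - [1,[-0.0019,-0.036,0],0]
    - [1,[-0.0023,-0.045,0],0]
    - [1,[-0.0026,-0.05,0],0]

```text
time: 45.05
tool_pos: [0.5822, -0.1104, 0.0675]
tool_rot: [0.707, 0.021, 0.706, -0.018]
contact_force: [-0.4, 9.0, 3.9]
gripper_width: 0.222
```

Emit:
play_rows:
  motion:
    - [1,[-0.0001,-0.002,0],0]
    - [1,[-0.0002,-0.004,0],0]
    - [1,[-0.0003,-0.006,0],0]
    - [1,[-0.0003,-0.007,0],0]
    - [1,[-0.0004,-0.008,0],0]

```text
time: 45.55
tool_pos: [0.5819, -0.1176, 0.0675]
tool_rot: [0.707, 0.021, 0.706, -0.018]
contact_force: [-0.0, 9.3, 3.8]
gripper_width: 0.225
```

Emit:
play_rows:
  motion:
    - [1,[0,-0.001,0],0]
    - [1,[-0.0001,-0.002,0],0]
    - [1,[-0.0001,-0.003,0],0]
    - [1,[-0.0001,-0.003,0],0]

```text
time: 45.95
tool_pos: [0.5818, -0.1191, 0.0674]
tool_rot: [0.707, 0.022, 0.706, -0.017]
contact_force: [1.2, 12.7, 4.7]
gripper_width: 0.226
```

Emit:
play_rows:
  motion:
    - [1,[0,-0.001,0],0]
    - [1,[-0.0001,-0.002,0],0]
    - [1,[-0.0001,-0.003,0],0]
    - [1,[-0.0001,-0.003,0],0]

```text
time: 46.35
tool_pos: [0.5818, -0.1197, 0.0671]
tool_rot: [0.707, 0.024, 0.706, -0.015]
contact_force: [1.6, 20.4, 4.8]
gripper_width: 0.227
```

The stop is reached, with 20 N and no further travel. I'll release, back off and check.

Emit:
play_rows:
  motion:
    - [-1,[0,0,0],0]
    - [-1,[0,0,0],0]
    - [-1,[0,0,0],0]
    - [-1,[0,0,0],0]
    - [-1,[0,0,0],0]

```text
time: 46.85
tool_pos: [0.5808, -0.1263, 0.0667]
tool_rot: [0.707, 0.019, 0.707, -0.02]
contact_force: [0.1, -0.1, 0.5]
gripper_width: 0.996
```

Emit:
play_rows:
  motion:
    - [-1,[0,0,0.03],0]
    - [-1,[0,0,0.07],0]
    - [-1,[0,0,0.12],0]
    - [-1,[-0.03,-0.02,0.16],0]
    - [-1,[-0.08,-0.05,0.2],0]

```text
time: 47.35
tool_pos: [0.5186, -0.1662, 0.2562]
tool_rot: [0.708, 0.018, 0.706, -0.019]
contact_force: [0.3, -1.6, 1.2]
gripper_width: 0.996
```

Emit:
play_rows:
  motion:
    - [-1,[-0.03,-0.03,0],0]
    - [-1,[-0.06,-0.06,0],0]
    - [-1,[-0.08,-0.1,0],0]
    - [-1,[-0.1,-0.14,0],0]
    - [-1,[-0.1,-0.18,0],0]

```text
time: 47.85
tool_pos: [0.416, -0.3473, 0.2532]
tool_rot: [0.707, 0.02, 0.707, -0.02]
contact_force: [1.3, 1.6, 0.3]
gripper_width: 1.004
```

```bash
python3 -c "
from h import *
tool();
for n in('side','top'):
  grab(n,n+'25.png')
  for th in ['lever_bar','mould','rod0','pull_post','hole0']:
    print(n,th,[(np.round(x['at'],4).tolist(),round(x['score'],2)) for x in nets.landmark_of(n,th)[:3]])
p=cv2.imread('pics/side25.png')[190:300,230:340];a=cv2.resize(p,None,fx=3.6,fy=3.6,interpolation=2)
p=cv2.imread('pics/top25.png')[150:260,220:330];b=cv2.resize(p,None,fx=3.6,fy=3.6,interpolation=2)
cv2.imwrite('pics/side25z.png',np.hstack([a,b]))"
```

```text
t 47.85 tcp [ 0.416  -0.3473  0.2532] jawyaw -3.24 down [ 0.    -0.001 -1.   ] F [1.3 1.6 0.3] T [-0.05 -0.02 -0.03] w 1.004 j [-0.83 -0.16  1.78 -0.    1.52 -0.78]
side lever_bar [([0.4326, 0.2149, 0.2825], 0.71), ([0.5858, -0.0137, 0.0135], 0.4)]
side mould [([0.5834, -0.0142, 0.0129], 0.85), ([0.5784, -0.1208, 0.0969], 0.74), ([0.5708, 0.2066, 0.1289], 0.48)]
side rod0 [([0.5584, -0.0647, 0.0427], 0.76), ([0.5592, 0.0398, 0.0415], 0.53)]
side pull_post [([0.5801, -0.1184, 0.0989], 0.65)]
side hole0 [([0.5592, -0.0682, 0.043], 0.77), ([0.5651, 0.0447, 0.0461], 0.67), ([0.5602, -0.0109, 0.0447], 0.61)]
top lever_bar [([0.435, 0.2172, 0.2812], 0.69)]
top mould []
top rod0 [([0.5629, 0.0432, 0.0442], 0.59), ([0.5565, -0.0623, 0.0419], 0.42)]
top pull_post [([0.5825, -0.1164, 0.0998], 0.74), ([0.3137, 0.2497, -0.0044], 0.25)]
top hole0 [([0.5644, -0.0161, 0.0474], 0.75), ([0.583, -0.1167, 0.0995], 0.7), ([0.5596, -0.0672, 0.0468], 0.66)]
```

View pics/side25z.png

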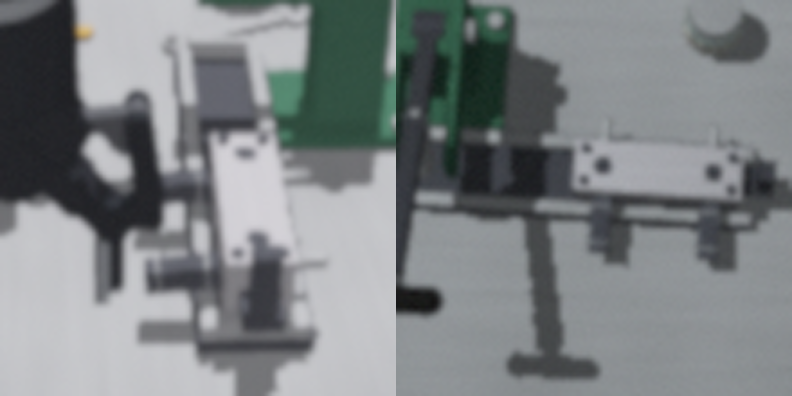

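View pics/top25.png

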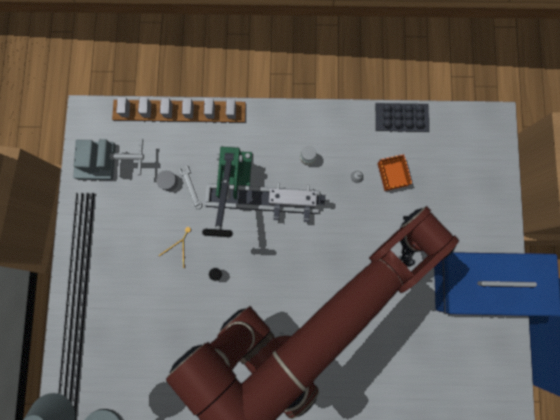

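Run:
```python
from h import *
u=np.array([np.sin(np.radians(3.05)),np.cos(np.radians(3.05))]);v=np.array([u[1],-u[0]])
post=np.array([0.5818,-0.1195])
for n in('side','top'):
    p,d=grab(n); P=cloud(n,d).reshape(-1,3)
    q=P[:,:2]-post; a=q@v; b=q@u-.105
    top=(abs(P[:,2]-.072)<.004)&(abs(b)<.07)&(abs(a)<.05); print(n,'mould top x',np.round(np.percentile(a[top],[1,99]),4), top.sum())
    for c in(-.054,.054):
        m=(abs(b-c)<.009)&(P[:,2]>.04)&(P[:,2]<.062)&(a<-.03)&(a>-.12)
        m2=(abs(b-c)<.012)&(P[:,2]>.03)&(P[:,2]<.062)&(a>.03)&(a<.1)
        print(c,'handle x',np.round([a[m].min(),a[m].max()],4) if m.any() else None,'z',np.median(P[m,2]) if m.any() else None,'tip',np.round(a[m2].max(),4) if m2.any() else None, m.sum(),m2.sum())
```

```text
side mould top x [-0.0238  0.0255] 542
-0.054 handle x [-0.0801 -0.0302] z 0.048923610704861314 tip 0.0541 93 33
0.054 handle x [-0.0583 -0.0319] z 0.05026929813604819 tip 0.051 40 26
top mould top x [-0.0251  0.0246] 421
-0.054 handle x [-0.0827 -0.0308] z 0.050751271564088214 tip 0.052 64 18
0.054 handle x [-0.0831 -0.0319] z 0.05099344144695364 tip 0.0516 72 17
```

The numbers agree with the rods being home: handle ends at about -81 mm and tips at +52 to +54 mm against 55 expected. The picture resolution is about 3 mm though, so I'll confirm by nudging each handle end with shut fingers.

Emit:
play_rows:
  motion:
    - [1,[0,0.045,0],0]
    - [1,[0,0.09,0],0]
    - [1,[0.01,0.135,0],0]
    - [1,[0.02,0.18,-0.03],0]
    - [1,[0.02,0.225,-0.06],0]

```text
time: 49.05
tool_pos: [0.4391, -0.1268, 0.1986]
tool_rot: [0.708, 0.019, 0.705, -0.02]
contact_force: [0.2, 1.1, -0.2]
gripper_width: 0.146
```

Emit:
play_rows:
  motion:
    - [1,[0,0.045,-0.03],0]
    - [1,[0,0.06,-0.08],0]
    - [1,[0,0.061,-0.12],0]
    - [1,[0,0.061,-0.15],0]
    - [1,[0,0.061,-0.155],0]

```text
time: 49.55
tool_pos: [0.4344, -0.0655, 0.0385]
tool_rot: [0.704, 0.02, 0.71, -0.018]
contact_force: [0.7, -0.1, -0.4]
gripper_width: -0.002
```

```bash
python3 -c "
from h import *
tool()
grab('side','side26.png')
p=cv2.imread('pics/side26.png')[190:300,210:340];a=cv2.resize(p,None,fx=4.5,fy=4.5,interpolation=2)
cv2.imwrite('pics/side26z.png',a)"
```

```text
t 49.55 tcp [ 0.4344 -0.0655  0.0385] jawyaw -3.08 down [-0.008  0.003 -1.   ] F [ 0.7 -0.1 -0.4] T [-0.07  0.04  0.04] w -0.002 j [-0.32 -0.19  2.19 -0.    1.15 -0.27]
```

View pics/side26z.png

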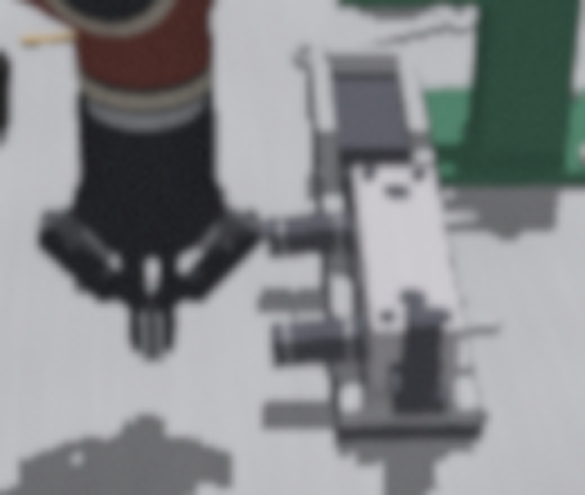

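Emit:
play_rows:
  motion:
    - [1,[0.01,0.004,0],0]
    - [1,[0.02,0.0035,0],0]
    - [1,[0.03,0.0025,0],0]
    - [1,[0.038,0.002,0],0]
    - [1,[0.042,0.002,0],0]

```text
time: 50.1
tool_pos: [0.4816, -0.0655, 0.0436]
tool_rot: [0.707, 0.019, 0.706, -0.019]
contact_force: [-0.0, -0.7, 1.0]
gripper_width: -0.0
```

Emit:
play_rows:
  motion:
    - [1,[0.003,0,0],0]
    - [1,[0.006,-0.0003,0],0]
    - [1,[0.008,-0.0004,0],0]

```text
time: 50.4
tool_pos: [0.4879, -0.0655, 0.0425]
tool_rot: [0.707, 0.019, 0.707, -0.019]
contact_force: [0.9, 0.2, 0.7]
gripper_width: -0.001
```

Emit:
play_rows:
  motion:
    - [1,[0.001,0.0015,-0.001],0]
    - [1,[0.003,0.0015,-0.001],0]
    - [1,[0.004,0.0015,-0.001],0]

```text
time: 50.7
tool_pos: [0.4919, -0.0639, 0.0416]
tool_rot: [0.707, 0.019, 0.707, -0.019]
contact_force: [-0.8, 0.3, 0.2]
gripper_width: -0.002
```

Emit:
play_rows:
  motion:
    - [1,[0.001,0,0],0]
    - [1,[0.003,0,0],0]
    - [1,[0.003,0,0],0]

```text
time: 51.0
tool_pos: [0.495, -0.064, 0.0417]
tool_rot: [0.707, 0.019, 0.707, -0.019]
contact_force: [0.2, 0.2, -0.6]
gripper_width: 0.001
```

Emit:
play_rows:
  motion:
    - [1,[0.001,0,0],0]
    - [1,[0.002,0,0],0]
    - [1,[0.002,0,0],0]

```text
time: 51.3
tool_pos: [0.4954, -0.0639, 0.0411]
tool_rot: [0.705, 0.019, 0.708, -0.019]
contact_force: [-4.9, 0.3, 2.5]
gripper_width: 0.001
```

Emit:
play_rows:
  motion:
    - [1,[0.001,0,0],0]
    - [1,[0.002,0,0],0]
    - [1,[0.002,0,0],0]

```text
time: 51.6
tool_pos: [0.4956, -0.0638, 0.0405]
tool_rot: [0.704, 0.019, 0.71, -0.019]
contact_force: [-11.0, -0.0, 6.4]
gripper_width: -0.0
```

Rod A was already home: it stopped stiff at once, 11 N within 0.4 mm. Now the same for hole2.

Emit:
play_rows:
  motion:
    - [1,[-0.02,0,0],0]
    - [1,[-0.04,0.0,0],0]
    - [1,[-0.04,0.04,0],0]
    - [1,[-0.04,0.08,0],0]
    - [1,[-0.04,0.109,0],0]

```text
time: 52.1
tool_pos: [0.4591, 0.0465, 0.042]
tool_rot: [0.707, 0.02, 0.706, -0.019]
contact_force: [0.3, -0.1, -0.5]
gripper_width: -0.004
```

Emit:
play_rows:
  motion:
    - [1,[0.01,0,0],0]
    - [1,[0.02,0,0],0]
    - [1,[0.03,0,0],0]
    - [1,[0.038,0,0],0]
    - [1,[0.038,0,0],0]

```text
time: 52.6
tool_pos: [0.4984, 0.0441, 0.0419]
tool_rot: [0.707, 0.02, 0.707, -0.02]
contact_force: [-0.2, -0.6, -0.1]
gripper_width: -0.002
```

Expected contact is at x≈0.5009.

Emit:
play_rows:
  motion:
    - [1,[0.001,0,0],0]
    - [1,[0.002,0,0],0]
    - [1,[0.002,0,0],0]

```text
time: 52.9
tool_pos: [0.4987, 0.0448, 0.0416]
tool_rot: [0.707, 0.019, 0.707, -0.019]
contact_force: [0.6, -0.2, 0.7]
gripper_width: 0.0
```

Emit:
play_rows:
  motion:
    - [1,[0.001,0,0],0]
    - [1,[0.002,0,0],0]
    - [1,[0.002,0,0],0]

```text
time: 53.2
tool_pos: [0.5004, 0.0451, 0.0415]
tool_rot: [0.706, 0.019, 0.707, -0.019]
contact_force: [-1.1, -0.9, 1.2]
gripper_width: -0.002
```

Emit:
play_rows:
  motion:
    - [1,[0.001,0,0],0]
    - [1,[0.002,0,0],0]
    - [1,[0.002,0,0],0]

```text
time: 53.5
tool_pos: [0.5007, 0.0452, 0.0408]
tool_rot: [0.705, 0.019, 0.709, -0.019]
contact_force: [-7.5, 0.9, 3.2]
gripper_width: -0.004
```

Rod B is home too, with contact at 0.5005. I'll retreat clear, look once more and hand in.

Emit:
play_rows:
  motion:
    - [1,[-0.02,0,0],0]
    - [1,[-0.05,0,0.02],0]
    - [1,[-0.06,-0.03,0.06],0]
    - [1,[-0.06,-0.07,0.1],0]
    - [1,[-0.06,-0.11,0.15],0]

```text
time: 54.0
tool_pos: [0.4425, -0.0523, 0.1763]
tool_rot: [0.707, 0.019, 0.706, -0.019]
contact_force: [0.9, 0.8, 0.5]
gripper_width: 0.002
```

Emit:
play_rows:
  motion:
    - [1,[0,-0.045,0.02],0]
    - [1,[0,-0.09,0.05],0]
    - [1,[-0.02,-0.135,0.05],0]
    - [1,[-0.02,-0.18,0.05],0]
    - [1,[-0.02,-0.2,0.05],0]

```text
time: 54.5
tool_pos: [0.4226, -0.2552, 0.226]
tool_rot: [0.708, 0.02, 0.706, -0.022]
contact_force: [0.7, 1.4, -0.7]
gripper_width: 0.002
```

Emit:
play_rows:
  motion:
    - [1,[0,0,0],0]
    - [1,[0,0,0],0]
    - [1,[0,0,0],0]

```text
time: 54.8
tool_pos: [0.4231, -0.2504, 0.2249]
tool_rot: [0.707, 0.019, 0.707, -0.019]
contact_force: [-1.4, 0.4, -0.2]
gripper_width: 0.001
```

```bash
python3 -c "
from h import *
tool()
grab('side','side27.png');grab('top','top27.png')
for th in ['mould','rod0','pull_post']:
    print(th,[(np.round(x['at'],4).tolist(),round(x['score'],2)) for x in nets.landmark_of('top',th)[:3]])
p=cv2.imread('pics/side27.png')[150:300,210:360];a=cv2.resize(p,None,fx=2.6,fy=2.6,interpolation=2)
p=cv2.imread('pics/top27.png')[130:280,180:330];b=cv2.resize(p,None,fx=2.6,fy=2.6,interpolation=2)
cv2.imwrite('pics/side27z.png',np.hstack([a,b]))"
```

```text
t 54.8 tcp [ 0.4231 -0.2504  0.2249] jawyaw -3.06 down [ 0.  0. -1.] F [-1.4  0.4 -0.2] T [ 0.01  0.01 -0.01] w 0.001 j [-0.69 -0.27  1.92  0.    1.49 -0.63]
mould [([0.5904, -0.0141, 0.0083], 0.79)]
rod0 [([0.5604, 0.0414, 0.045], 0.62), ([0.5541, -0.0651, 0.0426], 0.46), ([0.6288, 0.3664, 0.0007], 0.46)]
pull_post [([0.581, -0.1179, 0.1004], 0.77)]
```

View pics/side27z.png

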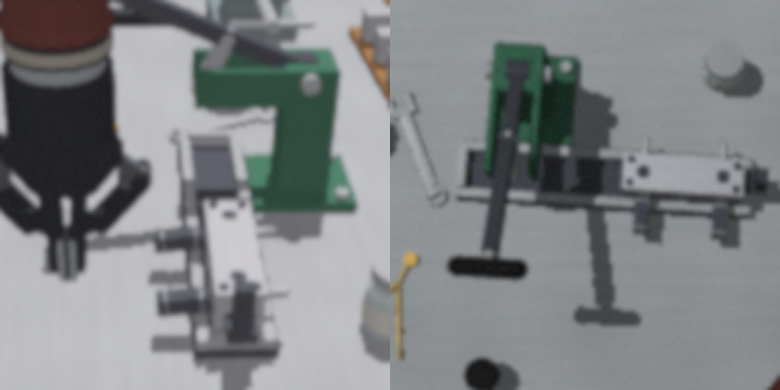

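The mould is at the loading stop, both rods are home and the lever is up. The other items visible in the crops haven't moved, and the robot is clear.

```bash
python3 -c "
from h import *
print(workorder.job_done()); print(state()['time'])"
```

```text
the job is handed in; nothing more can be done
None
the job is handed in; nothing more can be done
```

The job is done and handed in at about 55 s of the 210 s allowed. There were two rods on the bench; both are home in the mould, in the hole0 and hole2 positions.

I slid the mould to the press stop (about 21 N with no further travel). I then pressed the lever down onto it with about 28 N at the bar and let it up. Last, I slid the mould back to the loading stop (about 20 N with no further travel).

**Last checks:**
- **Rods home:** after the return slide I pushed on each handle end with shut fingers. Both stopped stiff at the expected position, within about 0.5 mm, at 8 to 11 N.
- **Lever and mould:** the final pictures show the lever up, the mould in its channel at the loading end and the robot touching nothing.
- **Other items:** the ones I could see had not moved.
- **Small disagreement:** before the push test, the depth readings put the rod tips 1 to 4 mm short of the expected 55 mm. That is about the camera's resolution, and the push test showed no gap.

I saw no grip slip or knocked rod during the run.

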